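# Back off the knurled collar of a test box, then press its release button

## Robot

A 7-joint arm with a two-finger parallel gripper is mounted at the origin on the work surface. World frame = base frame: x ahead of the robot, y to its left, z up, the work surface at z = 0. Lengths are in m, angles in degrees, forces in N, time in s.
With the tool pointing down it reaches from about 0.425 to 0.875 m from the base axis. Payload 9.9 kg.
Tool frame: the origin (TCP) lies at the very end of the fingers, on their centre line; the grasp point (between the pads) lies 19 mm behind it; y points along the fingers, z is the direction in which the jaws open and shut, and the axes are right-handed (so a half turn about y gives the same grasp; the last joint's range is limited). The gripper opens to 85 mm and grips with 20 to 120 N. Pads are 22 mm wide; open, the fingers measure 114 mm over their backs; the gripper's body (76 mm by 85 mm) begins 54 mm behind the grasp point. The pads swing forward as they close: fully open they stand 13 mm farther back than shut.
Start: joints at [63.094, 32.985, 1.427, 82.34, -0.859, 64.687, -3.237], TCP at [0.254, -0.625, 0.209] pointing down, gripper open.
Joint ranges: [-157.87, 157.87], [-19.46, 123.44], [-87.15, 90], [11.01, 140.99], [-62.26, 242.26], [9.8, 113.94], [-161.44, 161.44]. Speed limits (degrees/s): [127.2, 127.2, 172.46, 172.46, 180, 180, 180].

## Interface

Orientations are given as a 3x3 rotation matrix whose columns are the frame's x, y, z axes.
In Python, from station import * gives the robot as it stands.
- The arm moves only by the tool carry_out, never from a script. Its argument "moves" is a list of rows, each an object with "offset": the shift along the tool's x, y, z in mm, a list of three; "turn": the turn, a rotation vector about the tool's x, y, z in rad, a list of three. In form: [{"offset": [dx, dy, dz], "turn": [rx, ry, rz]}, ...]. A call has 1 to 12 rows; each row shifts and turns the commanded pose from where the row before left it, along the tool's axes as they then stand; what a row does not reach is not made up. A row lasts 1/8 s, in which the tool goes at most 62.5 mm and 10.7 degrees, less where a joint would pass 70% of its speed; a pose out of reach is approached as far as the arm can. A call with a gripper value outside its range is refused whole. "fingers" is the finger opening in mm, from 0 to 85.4, set as the call begins (left out, the last holds). The fingers move at their own pace and stop on an object; "grip_force" is the grip in N (left out, the last holds). Time passes only in rows, so rows that do not move let the fingers close. It gives the time, the measured TCP pose, the force and the opening at its end, in the units of the state.
- state(): the state, without advancing time (a new reading comes with each control period).
- grab_frame(name): name is "scene" or "top" or "wrist"; returns the picture (384x512x3 uint8, red, green, blue); there is no depth.
- camera_model(name): a dict with "fx", "fy", "cx", "cy" (pixels), "dist_coeffs" ([k1, k2, p1, p2, k3] as OpenCV has them; the pictures are not rectified), "rvec" (rotation vector, rad) and "tvec" (3), from world to camera coordinates, as OpenCV has them. Camera axes: x right, y down, z forward; pixel columns grow to the right and rows downward; lengths in m; the calibration is good to about 2 mm. A picture is of the moment at which its call begins: read the wrist's pose just before it. camera_model takes no time and is no camera call; for the wrist camera it gives the pose at the moment of the call.
- finish_job(): hands the job in, once; it reports no verdict.
The state is a dict: "t": time; "qpos": joint angles; "qvel": joint speeds; "joint_torque": joint torques, N m; "tool_pos": TCP position; "tool_rot": TCP orientation; "contact_force": force on the tool from outside, world axes, zero at the start; "moment": the same for the moment, N m; "width": finger opening in m.
Only numpy, scipy, OpenCV 4.12 (cv2) and the standard library are available. Lean on these libraries where they do the work, as an engineer would, in place of code of your own. Each camera call takes 0.05 s, during which the arm holds its last target.

## Task

Unlock the beige test box on the cart: with a fingertip, roll its knurled collar anticlockwise (seen from above), counting as the white line on it comes round to the small fixed steel pointer, and stop with the line at the pointer the second time it gets there. Only then press the round push button on the same box right down and let it come up again, leaving the collar where it is. Work with the fingers alone, lift nothing, and leave the loose scrap and the tweezers on the box where they lie.

Things in the scene. Friction and masses are not known exactly. Their poses are not given: they have to be found in the camera images.
- testbox: Beige sheet-metal box, 190 (its x) x 250 (its y) x 80 mm high, fixed to the cart. Origin at the centre of its underside, z up. On its flat top (80 mm above the cart) stand the knurled collar, centre at x +5, y -50 mm, and the push button, centre at x +5, y +75 mm.
- collar_top (a point): Centre of the top of the collar, on its upright axis, 104 mm above the cart. One dark steel piece, 92 mm across, 24 mm high; 36 ribs with 2 mm deep grooves run up its side and over its top as a 13 mm wide rim (33 to 46 mm from the axis); the closed middle is 2 mm lower and turns with it. It stays where left and does not rise.
- collar_mark (a point): Outer end of the white line on the collar, at the top edge of the rim, 46 mm from the axis; turns with the collar. The line is 6 mm wide and runs from near the centre out over the rim and down its side.
- pointer_tip (a point): Tip of the small fixed steel pointer on the box top, just outside the collar's rim on the box's +x side, 50 mm from the collar's axis; the pointer is 4 mm high (its top 84 mm above the cart) and reaches 27 mm outward.
- collar (a joint): Turn of the collar, rad, growing anticlockwise seen from above. Tight at 0, line at the pointer; the line gets there first at 6.283 and a second time at 12.566. Starts at 0.6 to 2.4 (that pass is over, not counted); can turn to 22. Drag 0.05 N m: a fingertip pressing the rim's top or side with 5 to 8 N carries it round by friction.
- button_top (a point): Centre of the top of the push button, a 28 mm wide round red cap in a 44 mm wide black housing 12 mm high; the cap's top is 102 mm above the cart when up and goes down with it.
- button (a joint): Depth of the push button, m: 0 up, 0.006 right down; a spring (1.5 N at first, 5 N right down) brings it up again.
- router: Loose blue plastic router casing, 130 x 170 x 30 mm, lying on the cart on the box's +y side; origin under its centre.
- controller: Loose orange plastic game controller, about 110 x 150 x 48 mm, lying on the cart on the box's -y side; origin under its centre.
- heatpipe: Loose bent copper heat pipe, 8 mm thick and 180 mm long (along its y) with a 40 mm square foot, lying on the cart on the robot's side of the box; origin under its middle.
- tweezers: Loose chrome-plated tweezers, 120 mm long (along its x), 12 mm wide, 8 mm high, lying on the box top along its -x edge, about 40 mm from the collar's rim; origin under its middle.
- heatsink: Loose finned aluminium heat sink, 70 x 70 x 30 mm, on the cart beyond the box (+x); origin under its centre.
- screwtray: Loose grey plastic tray, 80 x 120 x 25 mm, on the cart beyond the box (+x); origin under its centre.

How it is judged:
By the outcome, as a careful person would: the job done as asked, in the order asked, and still so for the second after the job is handed in, with the robot touching nothing.
It also fails if it takes over 64 s, if anything falls off the work surface, if the arm or the gripper's body presses on something with over 40 N, if the wrist force passes 120 N, or if a joint passes its speed limit or range.

## Working session

There is one attempt and no reset: what is moved stays moved. The work goes in short steps, Python scripts to look and compute and a tool call to move; the robot and the scene stay as the last step left them, time stands still between calls to the robot, and variables do not carry over. Pictures are saved under pics/ and viewed, and the job is handed in when it is done.

Besides the shell and the picture viewer there is one more tool, called after "Call:" as name(argument=value, ...), one argument or row to a line, values as JSON. carry_out: Moves the arm, as the interface text tells. Its arguments: {"type":"object","properties":{"moves":{"type":"array","items":{"type":"object","properties":{"offset":{"type":"array","items":{"type":"number"}},"turn":{"type":"array","items":{"type":"number"}}}}},"fingers":{"type":"number"},"grip_force":{"type":"number"}},"required":["moves"]}

```bash
mkdir -p pics; ls
python3 - <<'E'
from station import *
import cv2,numpy as np
s=state();print(s)
for n in("scene","top"):
    f=grab_frame(n);cv2.imwrite(f"pics/{n}0.png",cv2.resize(f[:,:,::-1],(768,576)))
    np.save(f"pics/{n}0.npy",f);print(n,camera_model(n))
E
```

```text
pics
{'t': 0.0, 'qpos': array([63.09435132, 33.033126  ,  1.42046486, 82.38629108, -0.86166439,
       64.68824295, -3.23891603]), 'qvel': array([-0.09288319,  0.02748169, -0.06993078, -0.05366129, -0.01106006,
        0.0834798 , -0.04695885]), 'joint_torque': array([-1.37489635e-03, -7.65769744e+01,  2.25013085e+00, -2.85965896e+01,
        1.51623774e-02,  1.25981550e-02, -2.28571184e-05]), 'tool_pos': array([ 0.25385244, -0.62490318,  0.20793693]), 'tool_rot': array([[-9.26488774e-01, -6.62000186e-04,  3.76321821e-01],
       [-3.76322403e-01,  1.56217702e-03, -9.26487457e-01],
       [ 2.54535693e-05, -9.99998561e-01, -1.69646497e-03]]), 'contact_force': array([-0.07329588, -0.01869771, -0.1604121 ]), 'moment': array([-0.00586135,  0.00074197,  0.04650828]), 'width': 0.08554725575940426}
scene {'fx': 428.6396592937013, 'fy': 428.6396592937013, 'cx': 247.10307707310585, 'cy': 184.54610938882726, 'dist_coeffs': array([0.0159361, 0.       , 0.       , 0.       , 0.       ]), 'rvec': array([ 1.59300481,  2.18748602, -0.67554228]), 'tvec': array([ 0.14358181, -0.43073885,  1.34695443])}
top {'fx': 447.19496040810924, 'fy': 447.19496040810924, 'cx': 253.92908835579604, 'cy': 197.152596325261, 'dist_coeffs': array([-0.16484093,  0.        ,  0.        ,  0.        ,  0.        ]), 'rvec': array([ 2.18714226, -2.18306115,  0.06099093]), 'tvec': array([0.04592522, 0.57945511, 1.076872  ])}
```

View pics/scene0.png

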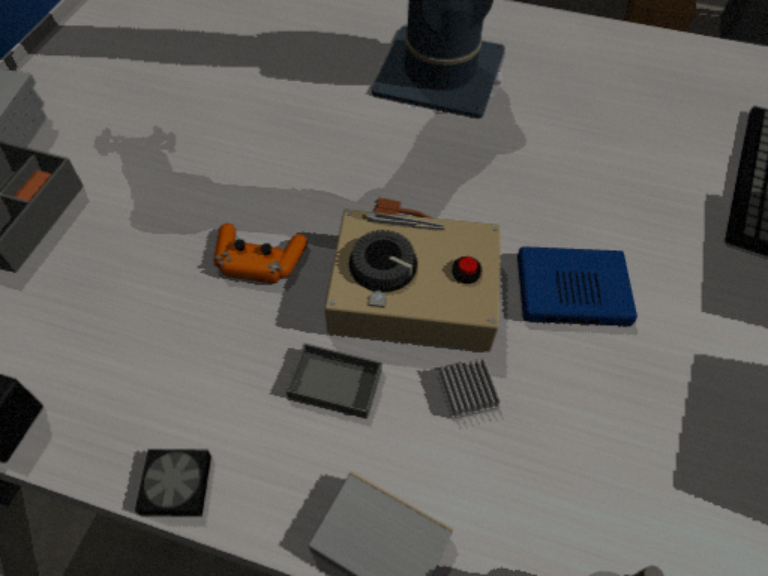

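View pics/top0.png

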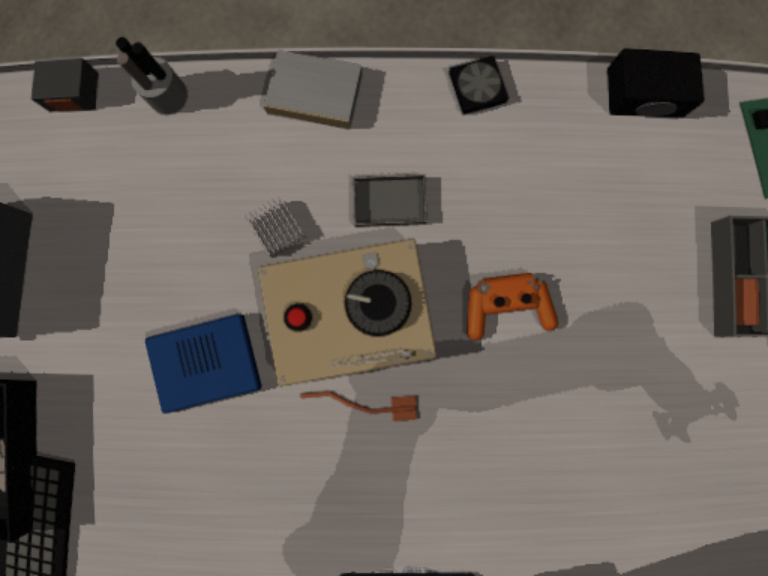

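The top view (768x576 display) shows the collar at (378,302), the white line's end at (347,297), the pointer at (371,261), the red button at (298,317) and the box corners near (262,268), (414,240), (434,358) and (282,385). The scene view agrees. Next I measure these.

```bash
cat > h.py <<'E'
import numpy as np,cv2
from station import *
def ray(cm,px):
    K=np.array([[cm['fx'],0,cm['cx']],[0,cm['fy'],cm['cy']],[0,0,1]])
    u=cv2.undistortPoints(np.array([[px]],float),K,cm['dist_coeffs'])[0,0]
    R=cv2.Rodrigues(cm['rvec'])[0];return -R.T@cm['tvec'],R.T@np.array([u[0],u[1],1])
def onz(cm,px,z):
    c,d=ray(cm,px);return c+d*(z-c[2])/d[2]
def proj(cm,P):
    K=np.array([[cm['fx'],0,cm['cx']],[0,cm['fy'],cm['cy']],[0,0,1]])
    return cv2.projectPoints(np.array(P,float).reshape(-1,3),cm['rvec'],cm['tvec'],K,cm['dist_coeffs'])[0][:,0]
E
python3 - <<'E'
from h import *
for n in("top","scene"):
    cm=camera_model(n);f=np.load(f"pics/{n}0.npy");hsv=cv2.cvtColor(f,cv2.COLOR_RGB2HSV)
    H,S,V=cv2.split(hsv)
    red=(((H<6)|(H>174))&(S>170)&(V>80)).astype(np.uint8)
    def comps(m,name,z,amin):
        k,l,st,c=cv2.connectedComponentsWithStats(m)
        for i in range(1,k):
            if st[i,4]>=amin: print(n,name,st[i],c[i].round(1),onz(cm,c[i],z).round(4))
        return l,st
    comps(red,"red",.102,20)
    bg=((H>14)&(H<30)&(S>70)&(V>60)).astype(np.uint8)
    bg=cv2.morphologyEx(bg,cv2.MORPH_CLOSE,np.ones((3,3)))
    cs,_=cv2.findContours(bg,cv2.RETR_EXTERNAL,cv2.CHAIN_APPROX_NONE)
    c=max(cs,key=cv2.contourArea);print(cv2.contourArea(c))
    w=np.array([onz(cm,p[0],.08)[:2] for p in c],np.float32)*1000
    print(n,"box",cv2.minAreaRect(w))
    # collar dark inside box
    hull=np.zeros_like(V);cv2.fillPoly(hull,[cv2.convexHull(c)],1)
    dk=((V<60)&(hull>0)).astype(np.uint8);dk=cv2.morphologyEx(dk,cv2.MORPH_OPEN,np.ones((3,3)))
    comps(dk,"dark",.104,100)
    x0=(160,120) if n=="top" else (215,130)
    crop=f[x0[1]-0:x0[1]+140,x0[0]:x0[0]+140]
    cv2.imwrite(f"pics/{n}crop.png",cv2.resize(crop[:,:,::-1],(560,560),interpolation=cv2.INTER_CUBIC))
E
```

```text
top red [192 206  12  12 112] [197.3 211.2] [0.5419 0.1747 0.102 ]
8508.0
top box ((550.4725341796875, 99.93974304199219), (188.9798583984375, 249.08958435058594), 10.353515625)
top dark [ 230  180   45   44 1490] [252.5 201.7] [0.5637 0.0496 0.104 ]
top dark [197 202  11  19 107] [202.7 210.8] [0.5428 0.162  0.104 ]
scene red [306 171  12  10  97] [311.8 175.8] [0.5421 0.1724 0.102 ]
7112.0
scene box ((553.4053955078125, 98.02983856201172), (193.73489379882812, 250.09820556640625), 9.673344612121582)
scene dark [ 232  154   46   41 1419] [254.3 174.2] [0.5784 0.0514 0.104 ]
scene dark [301 174  20  15 176] [309.5 182.3] [0.5622 0.1716 0.104 ]
```

View pics/topcrop.png

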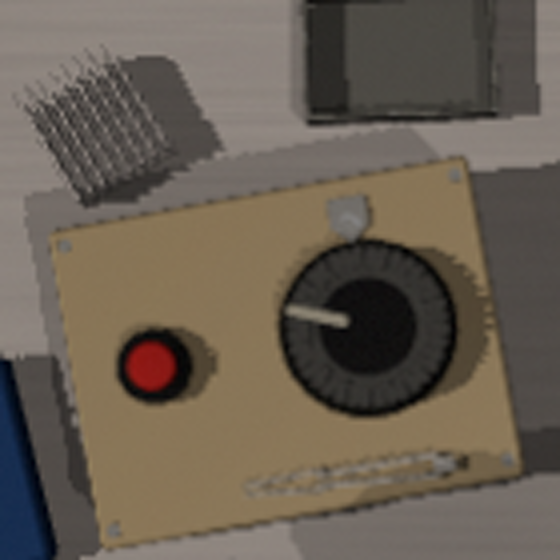

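View pics/scenecrop.png

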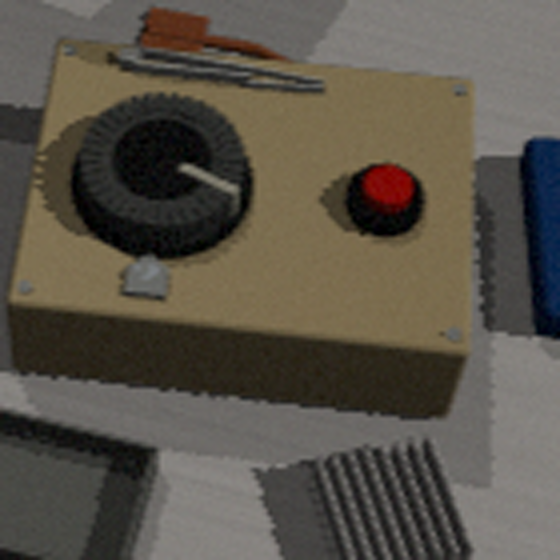

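```bash
cat >> h.py <<'E'
YAW=np.deg2rad(10.3);C=np.array([.5644,.0513]);B=np.array([.5420,.1740])
def pol(cm,px,z=.104):
    d=onz(cm,px,z)[:2]-C;return np.hypot(*d)*1000, np.rad2deg(np.arctan2(d[1],d[0])-YAW)%360
def mark(cm,f,verbose=True):
    # light pixels on the collar (r 12..44 mm at z=.104), angle relative to pointer
    V=f.min(2).astype(float);h,w=V.shape
    uv=proj(cm,[[C[0]+.046*np.cos(a),C[1]+.046*np.sin(a),.104] for a in np.linspace(0,6.28,90)])
    m=np.zeros((h,w),np.uint8);cv2.fillPoly(m,[uv.round().astype(np.int32)],1)
    ys,xs=np.nonzero(m&(V>95).astype(np.uint8))
    P=np.array([onz(cm,(x,y),.104)[:2]-C for x,y in zip(xs,ys)]).reshape(-1,2)
    r=np.hypot(P[:,0],P[:,1])*1000;k=(r>10)&(r<46)
    if k.sum()<3: print("no mark",k.sum());return None
    a=np.arctan2(P[k,1],P[k,0])-YAW
    s=np.angle(np.mean(np.exp(1j*a)));print("mark deg %.1f n %d spread %.1f"%(np.rad2deg(s)%360,k.sum(),np.rad2deg(np.angle(np.exp(1j*(a-s))).std())),"px",xs[k].mean(),ys[k].mean())
    return s
E
python3 - <<'E'
from h import *
for n in("top","scene"):
    cm=camera_model(n);f=np.load(f"pics/{n}0.npy");mark(cm,f)
    if n=="top":
        for q in((285,310),(345,322),(349,238)): print(pol(cm,(160+q[0]/4,120+q[1]/4),.084 if q[1]<240 else .104))
    else:
        for q in((238,192),(182,166),(150,256)): print(pol(cm,(215+q[0]/4,130+q[1]/4),.084 if q[1]>240 else .104))
R=state()['tool_rot'];print(R.T@(np.array([*C,.2])-state()['tool_pos'])*1000)
E
```

```text
mark deg 67.2 n 28 spread 2.9 px 238.82142857142858 198.5
(np.float64(47.08248921028888), np.float64(69.11723846019096))
(np.float64(12.489251903346128), np.float64(70.8813365398055))
(np.float64(52.731017811877514), np.float64(1.4041116653230201))
mark deg 69.3 n 24 spread 3.6 px 267.0 174.125
(np.float64(46.20454876913669), np.float64(67.15473657275787))
(np.float64(11.274692166629904), np.float64(66.20906376545719))
(np.float64(52.681067719410784), np.float64(358.71206569334663))
[-542.24685683    8.73716244 -509.70964793]
```

Call:
carry_out(
  moves=[
    {"offset": [0, 0, 0], "turn": [0, -0.1693, 0]},
    {"offset": [0, 0, 0], "turn": [0, -0.1693, 0]},
    {"offset": [0, 0, 0], "turn": [0, -0.1693, 0]},
    {"offset": [0, 0, 0], "turn": [0, -0.1693, 0]},
    {"offset": [0, 0, 0], "turn": [0, -0.1693, 0]},
    {"offset": [0, 0, 0], "turn": [0, -0.1693, 0]},
    {"offset": [0, 0, 0], "turn": [0, -0.1693, 0]},
    {"offset": [0, 0, 0], "turn": [0, 0, 0]},
  ],
  fingers=0,
  grip_force=20,
)

```text
t: 1.1
tool_pos: [0.2537, -0.6252, 0.2083]
tool_rot: [[-0.001, -0.0, 1.0], [-1.0, 0.001, -0.001], [-0.001, -1.0, -0.0]]
contact_force: [-0.1, -0.2, 0.7]
width: 0.0
```

Call:
carry_out(
  moves=[
    {"offset": [-53, 0, 25], "turn": [0, 0, 0]},
    {"offset": [-53, 0, 25], "turn": [0, 0, 0]},
    {"offset": [-53, 0, 25], "turn": [0, 0, 0]},
    {"offset": [-53, 0, 25], "turn": [0, 0, 0]},
    {"offset": [-53, 0, 25], "turn": [0, 0, 0]},
    {"offset": [-53, 0, 25], "turn": [0, 0, 0]},
    {"offset": [-53, 0, 25], "turn": [0, 0, 0]},
    {"offset": [-53, 0, 25], "turn": [0, 0, 0]},
    {"offset": [-53, 0, 25], "turn": [0, 0, 0]},
    {"offset": [-53, 0, 25], "turn": [0, 0, 0]},
    {"offset": [-53, 0, 25], "turn": [0, 0, 0]},
    {"offset": [-53, 0, 25], "turn": [0, 0, 0]},
  ],
)

```text
t: 2.6
tool_pos: [0.5545, 0.0123, 0.2088]
tool_rot: [[-0.005, 0.0, 1.0], [-1.0, -0.0, -0.005], [0.0, -1.0, 0.0]]
contact_force: [0.9, -1.0, 0.1]
width: -0.0004
```

Call:
carry_out(
  moves=[
    {"offset": [0, 40, 0], "turn": [0, 0, 0]},
    {"offset": [0, 40, 0], "turn": [0, 0, 0]},
    {"offset": [0, 0, 0], "turn": [0, 0, 0]},
  ],
)

```text
t: 2.98
tool_pos: [0.5519, 0.0105, 0.1265]
tool_rot: [[-0.003, -0.006, 1.0], [-1.0, -0.0, -0.003], [0.0, -1.0, -0.006]]
contact_force: [0.8, -0.3, 0.4]
width: 0.0001
```

Run:
```python
from h import *
print(state()['tool_pos'],state()['qpos'].round(1),state()['contact_force'])
for n in("scene","wrist","top"):
    cm=camera_model(n);f=grab_frame(n);cv2.imwrite(f"pics/{n}1.png",f[:,:,::-1])
    if n=="scene":mark(cm,f)
```

```text
[0.55190216 0.01045391 0.12651569] [ 10.2  29.1 -24.  106.3  15.4  48.  -21.7] [ 0.76902075 -0.34831439  0.41920162]
mark deg 68.0 n 17 spread 2.6 px 269.29411764705884 175.2941176470588
```

View pics/scene1.png

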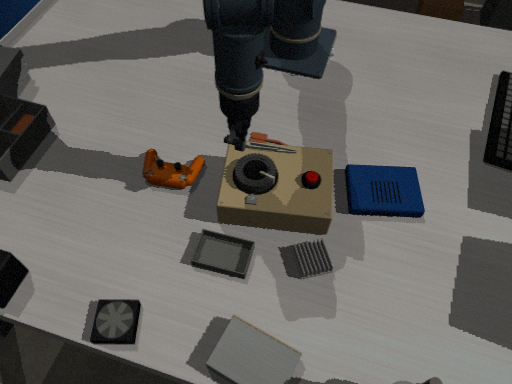

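View pics/wrist1.png

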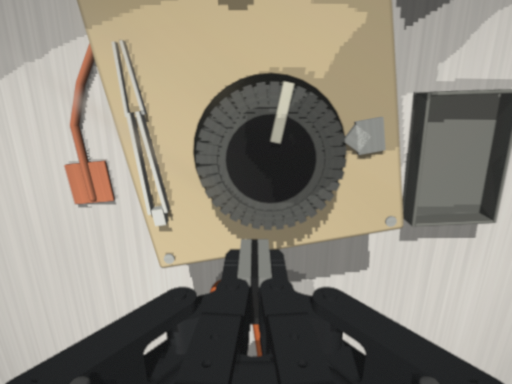

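View pics/top1.png

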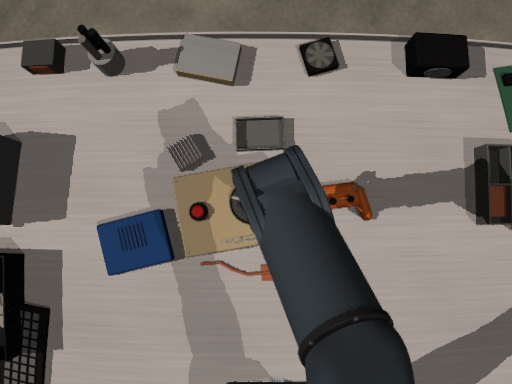

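The wrist view is the best: line from (277,140) to (288,88), pointer tip at (345,135), and collar centre near (271,158). I'll check these positions with it.

Run:
```python
from h import *
cm=camera_model("wrist");f=cv2.imread("pics/wrist1.png")[:,:,::-1]
mark(cm,f)
print(pol(cm,(345,135),.084),pol(cm,(288,83)),pol(cm,(276,142),.102))
V=f.max(2)
# closed middle: dark disc r=33 at z .102
dk=(V<42).astype(np.uint8);dk=cv2.morphologyEx(dk,cv2.MORPH_OPEN,np.ones((5,5)))
k,l,st,c=cv2.connectedComponentsWithStats(dk)
for i in range(1,k):
    if st[i,4]>400:
        print(st[i],c[i].round(1),onz(cm,c[i],.102).round(4))
P=[[C[0]+r*np.cos(a),C[1]+r*np.sin(a),z] for r,z in((.046,.104),(.033,.102)) for a in np.linspace(0,6.28,60)]
g=f[:,:,::-1].copy()
for u,v in proj(cm,P): cv2.circle(g,(int(u),int(v)),1,(0,255,0),-1)
b=proj(cm,[[*B,.102],[*(C+.05*np.array([np.cos(YAW),np.sin(YAW)])),.084]])
for u,v in b: cv2.circle(g,(int(u),int(v)),3,(255,0,255),-1)
cv2.imwrite("pics/w1o.png",g)
```

```text
mark deg 64.6 n 728 spread 20.6 px 280.0837912087912 111.67857142857143
(np.float64(52.40221796884022), np.float64(0.21094410333760977)) (np.float64(43.1482300044216), np.float64(65.61802758393584)) (np.float64(8.891158107169094), np.float64(50.04036953242634))
[ 227  115   88   87 5625] [270.5 160.1] [0.5656 0.0478 0.102 ]
[   11   267   487   117 28476] [254.5 344.2] [ 0.5554 -0.0956  0.102 ]
```

View pics/w1o.png

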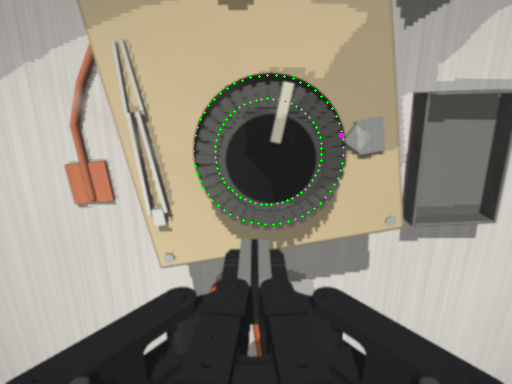

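```bash
cat >> h.py <<'E'
CW=np.array([.5653,.0490])
def wmark(cm,f,tag=None):
    hsv=cv2.cvtColor(np.ascontiguousarray(f),cv2.COLOR_RGB2HSV)
    m0=((hsv[...,2]>110)&(hsv[...,1]<75)).astype(np.uint8)
    uv=proj(cm,[[CW[0]+.0455*np.cos(a),CW[1]+.0455*np.sin(a),.104] for a in np.linspace(0,6.28,90)])
    m=np.zeros(m0.shape,np.uint8);cv2.fillPoly(m,[uv.round().astype(np.int32)],1);m&=m0
    k,l,st,c=cv2.connectedComponentsWithStats(m)
    best=None
    if k>1:
        i=1+np.argmax(st[1:,4]);ys,xs=np.nonzero(l==i)
        if len(xs)>60:
            P=np.array([onz(cm,(x,y),.104)[:2] for x,y in zip(xs,ys)]);mu=P.mean(0)
            w,v=np.linalg.eigh(np.cov((P-mu).T));d=v[:,1]
            if d@(mu-CW)<0:d=-d
            off=mu-CW;perp=(d[0]*off[1]-d[1]*off[0])*1000
            best=np.rad2deg(np.arctan2(d[1],d[0])-YAW)%360
            cen=np.rad2deg(np.arctan2(off[1],off[0])-YAW)%360
            print("wmark dir %.1f  fromcentre %.1f perp %.1fmm n %d LxW %.0f %.1f"%(best,cen,perp,len(xs),np.sqrt(w[1]*12)*1000,np.sqrt(w[0]*12)*1000))
    if best is None: print("no wmark")
    if tag: cv2.imwrite(f"pics/{tag}.png",f[:,:,::-1])
    return best
def look(tag):
    s=state();cm=camera_model("wrist");f=grab_frame("wrist");b=wmark(cm,f,tag)
    p=s['tool_pos'];d=p[:2]-C
    print("t %.2f tip"%s['t'],p.round(4),"r %.1f ang %.1f"%(np.hypot(*d)*1000,np.rad2deg(np.arctan2(d[1],d[0])-YAW)%360),"F",s['contact_force'].round(1))
E
python3 - <<'E'
from h import *
f=cv2.imread("pics/wrist1.png")[:,:,::-1]
wmark(camera_model("wrist"),f)
E
```

```text
wmark dir 68.1  fromcentre 66.9 perp -0.6mm n 703 LxW 35 6.8
```

Call:
carry_out(
  moves=[
    {"offset": [-1, 20, 1], "turn": [0, 0, 0]},
    {"offset": [0, 0, 0], "turn": [0, 0, 0]},
    {"offset": [0, 0, 0], "turn": [0, 0, 0]},
  ],
)

```text
t: 3.5
tool_pos: [0.5557, 0.0116, 0.1102]
tool_rot: [[-0.001, 0.002, 1.0], [-1.0, 0.0, -0.001], [-0.0, -1.0, 0.002]]
contact_force: [-0.4, -0.1, 0.2]
width: 0.0003
```

Call:
carry_out(
  moves=[
    {"offset": [0, 3, 0], "turn": [0, 0, 0]},
    {"offset": [0, 0, 0], "turn": [0, 0, 0]},
  ],
)

```text
t: 3.75
tool_pos: [0.555, 0.0116, 0.1061]
tool_rot: [[-0.0, 0.0, 1.0], [-1.0, -0.0, -0.0], [0.0, -1.0, 0.0]]
contact_force: [-0.3, 0.2, 0.0]
width: 0.0001
```

Call:
carry_out(
  moves=[
    {"offset": [0, 2.5, 0], "turn": [0, 0, 0]},
    {"offset": [0, 0, 0], "turn": [0, 0, 0]},
  ],
)

```text
t: 4.0
tool_pos: [0.5548, 0.0116, 0.1031]
tool_rot: [[0.0, -0.0, 1.0], [-1.0, -0.0, 0.0], [0.0, -1.0, -0.0]]
contact_force: [0.7, -0.1, 0.3]
width: 0.0002
```

Call:
carry_out(
  moves=[
    {"offset": [0, 1, 0], "turn": [0, 0, 0]},
    {"offset": [0, 0, 0], "turn": [0, 0, 0]},
  ],
)

```text
t: 4.25
tool_pos: [0.5549, 0.0116, 0.1022]
tool_rot: [[0.0, -0.0, 1.0], [-1.0, 0.0, 0.0], [-0.0, -1.0, -0.0]]
contact_force: [-0.9, -0.8, 0.0]
width: 0.0001
```

Run:
```python
from h import *
look("w2")
```

```text
wmark dir 68.0  fromcentre 71.0 perp 1.5mm n 946 LxW 35 6.7
t 4.25 tip [0.5549 0.0116 0.1022] r 40.8 ang 246.2 F [-0.9 -0.8  0. ]
```

View pics/w2.png

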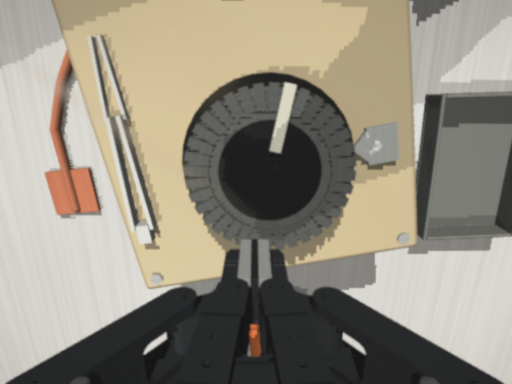

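Call:
carry_out(
  moves=[
    {"offset": [0, 1, 0], "turn": [0, 0, 0]},
    {"offset": [0, 0, 0], "turn": [0, 0, 0]},
  ],
)

```text
t: 4.55
tool_pos: [0.5549, 0.0117, 0.1013]
tool_rot: [[0.0, -0.0, 1.0], [-1.0, 0.0, 0.0], [-0.0, -1.0, -0.0]]
contact_force: [0.0, 0.1, -0.3]
width: 0.0001
```

Call:
carry_out(
  moves=[
    {"offset": [0, 1, 0], "turn": [0, 0, 0]},
    {"offset": [0, 0, 0], "turn": [0, 0, 0]},
  ],
)

```text
t: 4.8
tool_pos: [0.5549, 0.0117, 0.1002]
tool_rot: [[0.0, -0.0, 1.0], [-1.0, 0.0, 0.0], [-0.0, -1.0, -0.0]]
contact_force: [0.2, 0.0, 0.6]
width: -0.0001
```

Call:
carry_out(
  moves=[
    {"offset": [0, 1, 0], "turn": [0, 0, 0]},
    {"offset": [0, 0, 0], "turn": [0, 0, 0]},
  ],
)

```text
t: 5.05
tool_pos: [0.5549, 0.0116, 0.0992]
tool_rot: [[0.0, -0.0, 1.0], [-1.0, -0.0, 0.0], [0.0, -1.0, -0.0]]
contact_force: [-0.3, -0.2, 0.5]
width: 0.0002
```

Run:
```python
from h import *
look("w3")
f=grab_frame("scene");cv2.imwrite("pics/s3.png",cv2.resize(f[130:230,200:340,::-1],(784,560),interpolation=cv2.INTER_CUBIC))
f=cv2.imread("pics/w3.png")[180:300,180:340];cv2.imwrite("pics/w3c.png",cv2.resize(f,(800,600),interpolation=cv2.INTER_CUBIC))
```

```text
wmark dir 68.0  fromcentre 71.0 perp 1.5mm n 987 LxW 35 6.8
t 5.05 tip [0.5549 0.0116 0.0992] r 40.8 ang 246.2 F [-0.3 -0.2  0.5]
```

View pics/w3c.png

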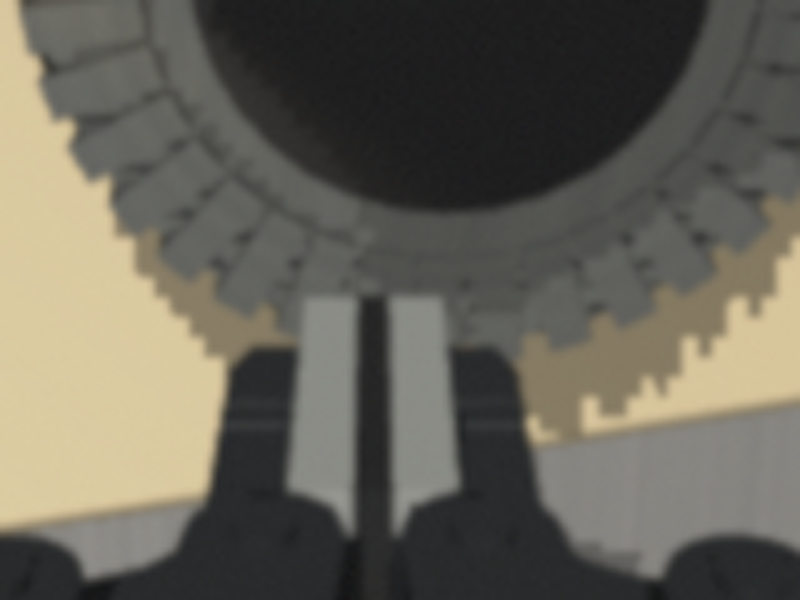

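View pics/s3.png

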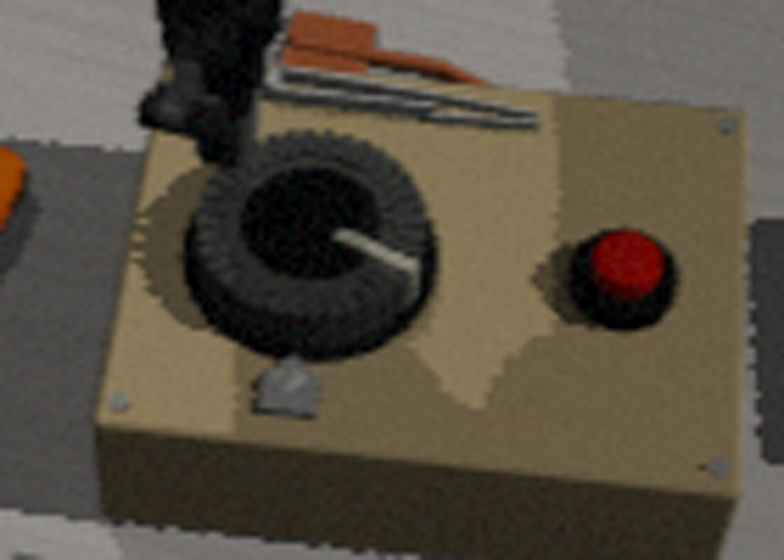

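Run:
```python
from h import *
cm=camera_model("wrist")
for z in(.099,.104):print(z,onz(cm,(254,239),z), onz(cm,(240,239),z), onz(cm,(270,239),z))
p=state()['tool_pos'];print(proj(cm,[p,p+[0,.011,0],p-[0,.011,0]]))
print((-cv2.Rodrigues(cm['rvec'])[0].T@cm['tvec']))
s=cv2.Rodrigues(cm['rvec'])[0];print(s[2])
# rim near edge: pixel below
P=[[C[0]+.046*np.cos(a),C[1]+.046*np.sin(a),.104] for a in np.deg2rad(np.arange(240,300,10))];print(proj(cm,P).round(0))
```

```text
0.099 [0.55530999 0.00845439 0.099     ] [0.54723822 0.00845509 0.099     ] [0.56453568 0.00844986 0.099     ]
0.104 [0.55530904 0.01092924 0.104     ] [0.54748268 0.01092991 0.104     ] [0.56425423 0.01092484 0.104     ]
[[253.34334566 234.17137055]
 [253.32880007 216.34789905]
 [253.35747192 251.31390204]]
[0.55527861 0.08985437 0.26345442]
[ 6.97620979e-04 -3.09857744e-01 -9.50782673e-01]
[[229. 238.]
 [242. 244.]
 [256. 247.]
 [270. 248.]
 [284. 247.]
 [298. 244.]]
```

Run:
```python
from h import *
cm=camera_model("scene");p=state()['tool_pos']
for dz in(0,.01,.02,.03): print(dz,((proj(cm,[p+[0,0,dz]])-[200,130])*5.6).round())
print(state()['width'])
f=grab_frame("scene")[130:230,200:340,::-1]
f=np.clip(f.astype(float)*2.2,0,255).astype(np.uint8)[10:50,15:70]
cv2.imwrite("pics/s4.png",cv2.resize(f,(770,560),interpolation=cv2.INTER_CUBIC))
```

```text
0 [[227. 185.]]
0.01 [[226. 170.]]
0.02 [[226. 154.]]
0.03 [[226. 138.]]
-2.0748503206033613e-05
```

View pics/s4.png

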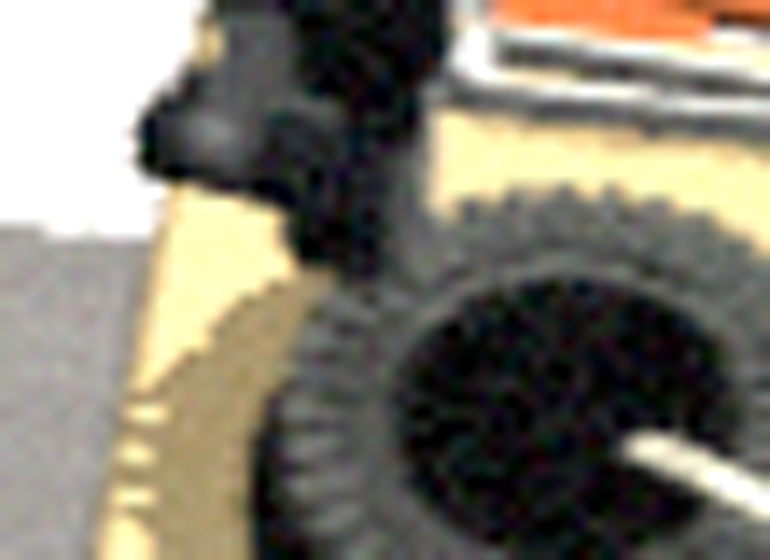

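The force still reads zero. In both views the visible finger end lies roughly 10 mm above the nominal TCP, so I keep feeling downward in small steps.

Call:
carry_out(
  moves=[
    {"offset": [0, 1, 0], "turn": [0, 0, 0]},
    {"offset": [0, 1, 0], "turn": [0, 0, 0]},
    {"offset": [0, 0, 0], "turn": [0, 0, 0]},
  ],
)

```text
t: 5.58
tool_pos: [0.5549, 0.0116, 0.0972]
tool_rot: [[0.0, -0.0, 1.0], [-1.0, -0.0, 0.0], [0.0, -1.0, -0.0]]
contact_force: [0.7, 0.5, -0.7]
width: 0.0003
```

Call:
carry_out(
  moves=[
    {"offset": [0, 1, 0], "turn": [0, 0, 0]},
    {"offset": [0, 1, 0], "turn": [0, 0, 0]},
    {"offset": [0, 0, 0], "turn": [0, 0, 0]},
  ],
)

```text
t: 5.95
tool_pos: [0.5549, 0.0116, 0.0952]
tool_rot: [[0.0, -0.0, 1.0], [-1.0, -0.0, 0.0], [0.0, -1.0, -0.0]]
contact_force: [-0.5, -0.1, 0.5]
width: 0.0002
```

Run:
```python
from h import *
look("w5")
f=cv2.imread("pics/w5.png")[180:300,180:340];cv2.imwrite("pics/w5c.png",cv2.resize(f,(800,600),interpolation=cv2.INTER_CUBIC))
```

```text
wmark dir 68.0  fromcentre 71.0 perp 1.5mm n 1043 LxW 35 6.8
t 5.95 tip [0.5549 0.0116 0.0952] r 40.8 ang 246.2 F [-0.5 -0.1  0.5]
```

View pics/w5c.png

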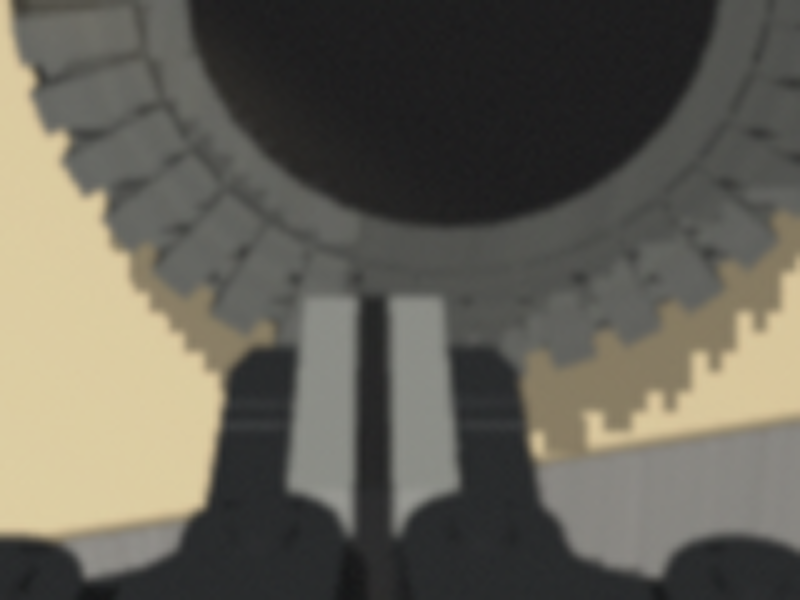

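Call:
carry_out(
  moves=[
    {"offset": [0, 1, 0], "turn": [0, 0, 0]},
    {"offset": [0, 1, 0], "turn": [0, 0, 0]},
    {"offset": [0, 0, 0], "turn": [0, 0, 0]},
  ],
)

```text
t: 6.38
tool_pos: [0.5549, 0.0116, 0.0932]
tool_rot: [[0.0, -0.0, 1.0], [-1.0, 0.0, 0.0], [-0.0, -1.0, -0.0]]
contact_force: [-0.3, -0.5, 0.0]
width: 0.0003
```

Call:
carry_out(
  moves=[
    {"offset": [0, 1, 0], "turn": [0, 0, 0]},
    {"offset": [0, 0, 0], "turn": [0, 0, 0]},
  ],
)

```text
t: 6.62
tool_pos: [0.5549, 0.0116, 0.0922]
tool_rot: [[0.0, -0.0, 1.0], [-1.0, 0.0, 0.0], [-0.0, -1.0, -0.0]]
contact_force: [-0.7, 0.3, -0.8]
width: 0.0002
```

Call:
carry_out(
  moves=[
    {"offset": [0, 1, 0], "turn": [0, 0, 0]},
    {"offset": [0, 0, 0], "turn": [0, 0, 0]},
  ],
)

```text
t: 6.88
tool_pos: [0.5549, 0.0116, 0.0912]
tool_rot: [[0.0, -0.0, 1.0], [-1.0, 0.0, 0.0], [-0.0, -1.0, -0.0]]
contact_force: [0.5, 0.3, 0.4]
width: -0.0002
```

Call:
carry_out(
  moves=[
    {"offset": [0, 1, 0], "turn": [0, 0, 0]},
    {"offset": [0, 0, 0], "turn": [0, 0, 0]},
  ],
)

```text
t: 7.12
tool_pos: [0.5549, 0.0117, 0.0902]
tool_rot: [[0.0, -0.0, 1.0], [-1.0, 0.0, 0.0], [-0.0, -1.0, -0.0]]
contact_force: [0.6, 0.5, 0.8]
width: 0.0001
```

Call:
carry_out(
  moves=[
    {"offset": [0, 1, 0], "turn": [0, 0, 0]},
    {"offset": [0, 0, 0], "turn": [0, 0, 0]},
  ],
)

```text
t: 7.38
tool_pos: [0.5549, 0.0116, 0.0892]
tool_rot: [[0.0, -0.0, 1.0], [-1.0, 0.0, 0.0], [-0.0, -1.0, -0.0]]
contact_force: [-0.7, -1.1, -0.6]
width: -0.0
```

Run:
```python
from h import *
look("w6")
f=cv2.imread("pics/w6.png")[180:300,180:340];cv2.imwrite("pics/w6c.png",cv2.resize(f,(800,600),interpolation=cv2.INTER_CUBIC))
f=grab_frame("scene")[130:230,200:340,::-1]
f=np.clip(f.astype(float)*2.2,0,255).astype(np.uint8)[10:50,15:70]
cv2.imwrite("pics/s6.png",cv2.resize(f,(770,560),interpolation=cv2.INTER_CUBIC))
```

```text
wmark dir 68.0  fromcentre 71.0 perp 1.5mm n 1124 LxW 35 6.8
t 7.38 tip [0.5549 0.0116 0.0892] r 40.8 ang 246.2 F [-0.7 -1.1 -0.6]
```

View pics/w6c.png

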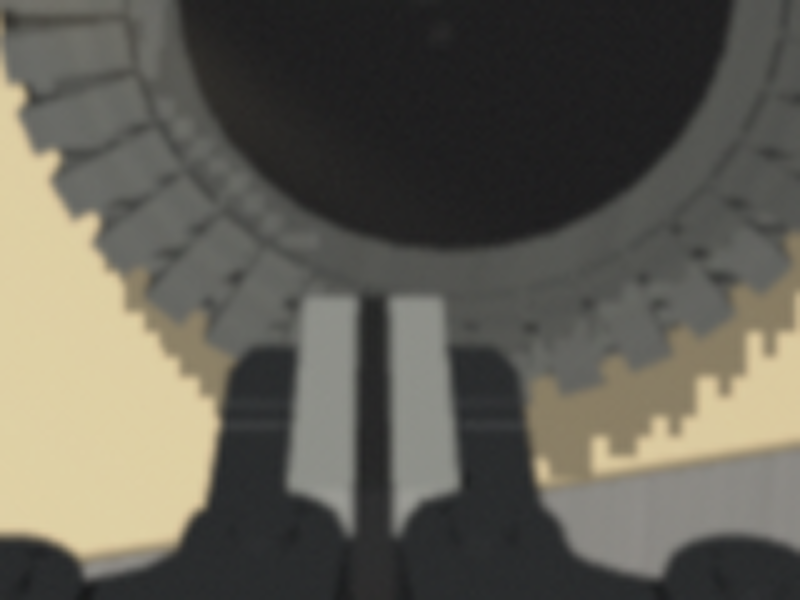

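View pics/s6.png

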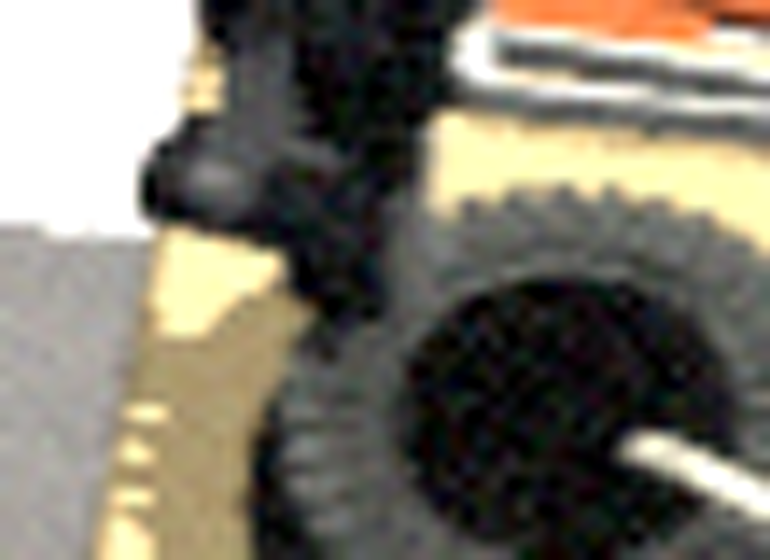

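Call:
carry_out(
  moves=[
    {"offset": [0, 1, 0], "turn": [0, 0, 0]},
    {"offset": [0, 1, 0], "turn": [0, 0, 0]},
    {"offset": [0, 0, 0], "turn": [0, 0, 0]},
  ],
)

```text
t: 7.85
tool_pos: [0.5549, 0.0116, 0.0872]
tool_rot: [[0.0, -0.0, 1.0], [-1.0, 0.0, 0.0], [-0.0, -1.0, -0.0]]
contact_force: [0.3, 0.0, 0.7]
width: 0.0001
```

Call:
carry_out(
  moves=[
    {"offset": [0, 1, 0], "turn": [0, 0, 0]},
    {"offset": [0, 1, 0], "turn": [0, 0, 0]},
    {"offset": [0, 0, 0], "turn": [0, 0, 0]},
  ],
)

```text
t: 8.22
tool_pos: [0.5549, 0.0116, 0.0852]
tool_rot: [[0.0, -0.0, 1.0], [-1.0, -0.0, 0.0], [0.0, -1.0, -0.0]]
contact_force: [-0.2, -0.1, 0.0]
width: -0.0003
```

Run:
```python
from h import *
look("w7")
f=cv2.imread("pics/w7.png")[180:300,180:340];cv2.imwrite("pics/w7c.png",cv2.resize(f,(800,600),interpolation=cv2.INTER_CUBIC))
```

```text
wmark dir 68.0  fromcentre 71.0 perp 1.5mm n 1187 LxW 35 6.8
t 8.22 tip [0.5549 0.0116 0.0852] r 40.8 ang 246.2 F [-0.2 -0.1  0. ]
```

View pics/w7c.png

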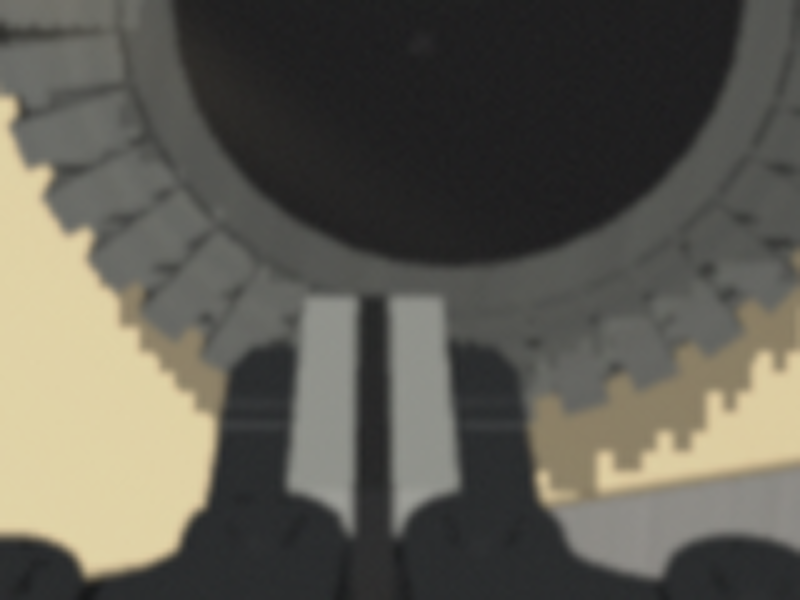

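Call:
carry_out(
  moves=[
    {"offset": [0, 1, 0], "turn": [0, 0, 0]},
    {"offset": [0, 1, 0], "turn": [0, 0, 0]},
  ],
)

```text
t: 8.52
tool_pos: [0.555, 0.0117, 0.0833]
tool_rot: [[0.0, 0.0, 1.0], [-1.0, 0.0, 0.0], [-0.0, -1.0, 0.0]]
contact_force: [-0.4, 0.2, 0.1]
width: 0.0001
```

Call:
carry_out(
  moves=[
    {"offset": [0, 1, 0], "turn": [0, 0, 0]},
    {"offset": [0, 1, 0], "turn": [0, 0, 0]},
  ],
)

```text
t: 8.78
tool_pos: [0.5551, 0.0116, 0.0815]
tool_rot: [[0.0, 0.0, 1.0], [-1.0, -0.0, 0.0], [0.0, -1.0, 0.0]]
contact_force: [-1.6, -1.0, 11.8]
width: 0.0001
```

Call:
carry_out(
  moves=[
    {"offset": [0, 1, 0], "turn": [0, 0, 0]},
    {"offset": [0, 0, 0], "turn": [0, 0, 0]},
  ],
)

```text
t: 9.02
tool_pos: [0.5558, 0.0115, 0.0815]
tool_rot: [[-0.0, 0.002, 1.0], [-1.0, -0.0, -0.0], [0.0, -1.0, 0.002]]
contact_force: [-2.5, -2.0, 13.3]
width: 0.0003
```

Run:
```python
from h import *
look("w8")
f=cv2.imread("pics/w8.png")[180:300,180:340];cv2.imwrite("pics/w8c.png",cv2.resize(f,(800,600),interpolation=cv2.INTER_CUBIC))
f=grab_frame("scene")[130:230,200:340,::-1]
f=np.clip(f.astype(float)*2.2,0,255).astype(np.uint8)[10:50,15:70]
cv2.imwrite("pics/s8.png",cv2.resize(f,(770,560),interpolation=cv2.INTER_CUBIC))
```

```text
wmark dir 68.8  fromcentre 72.1 perp 1.7mm n 1255 LxW 35 6.9
t 9.03 tip [0.5558 0.0115 0.0815] r 40.7 ang 247.5 F [-2.5 -2.  13.3]
```

View pics/w8c.png

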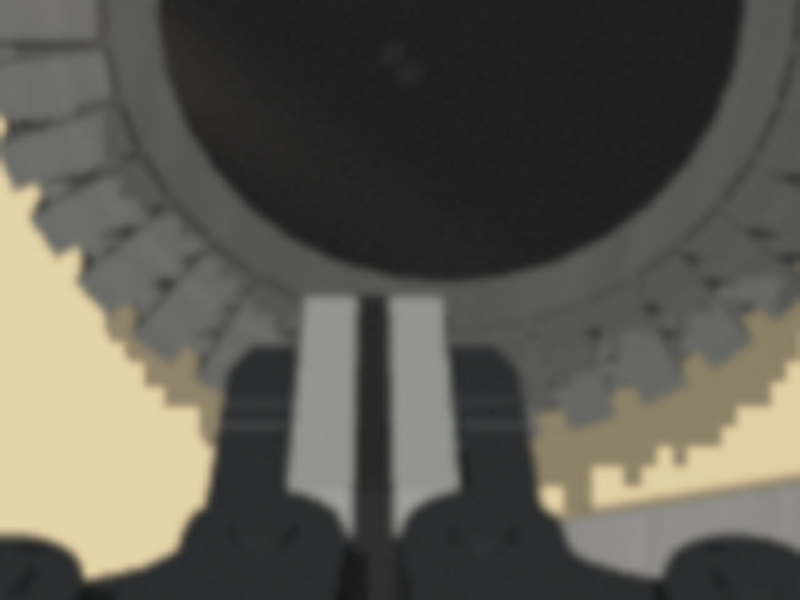

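View pics/s8.png

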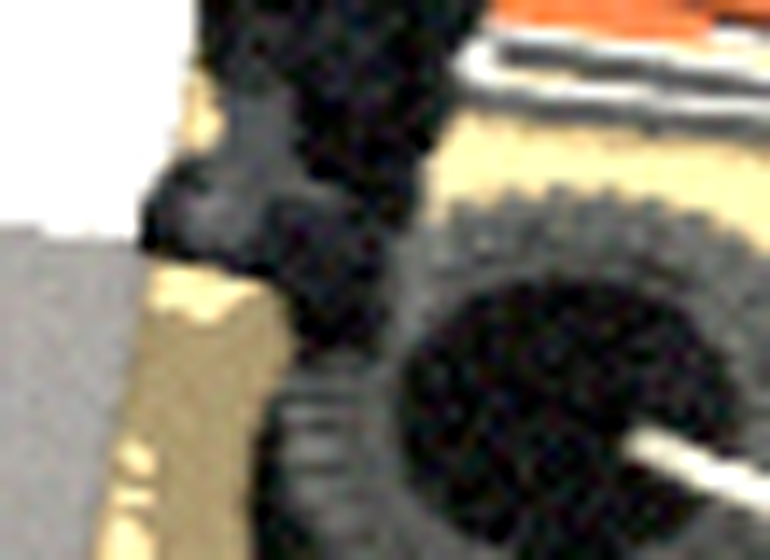

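The finger now bears on the rim: the mark followed it from 68.0 to 68.8°. The real finger end therefore stands about 22 mm behind the reported TCP. I work with that offset from here.

```bash
cat >> h.py <<'E'
import json
def gen(n,step,r=.040,dz=0,lead=0):
    s=state();d=s['tool_pos'][:2]-C;a=np.arctan2(d[1],d[0])+np.deg2rad(lead);p=s['tool_pos'][:2]+0;rows=[];R=s['tool_rot']
    r0=np.hypot(*d);out=[]
    for i in range(1,n+1):
        aa=a+np.deg2rad(step)*i;rr=r0+(r-r0)*min(1,i/3)
        q=C+rr*np.array([np.cos(aa),np.sin(aa)]);o=np.r_[q-p,0];o=R.T@o*1000
        out.append({"offset":[round(o[0],1),round(-dz if i==1 else 0,1),round(o[2],1)],"turn":[0,0,0]});p=p+(R@(np.array(out[-1]["offset"])*[1,0,1]/1000))[:2]
    print(json.dumps(out))
E
python3 -c "
from h import *
gen(6,10,dz=.5)"
```

```text
[{"offset": [0.7, -0.5, 7.1], "turn": [0, 0, 0]}, {"offset": [-0.6, 0, 7.0], "turn": [0, 0, 0]}, {"offset": [-1.8, 0, 6.7], "turn": [0, 0, 0]}, {"offset": [-2.7, 0, 6.5], "turn": [0, 0, 0]}, {"offset": [-3.8, 0, 5.8], "turn": [0, 0, 0]}, {"offset": [-4.7, 0, 5.1], "turn": [0, 0, 0]}]
```

Call:
carry_out(
  moves=[
    {"offset": [0.7, -0.5, 7.1], "turn": [0, 0, 0]},
    {"offset": [-0.6, 0, 7.0], "turn": [0, 0, 0]},
    {"offset": [-1.8, 0, 6.7], "turn": [0, 0, 0]},
    {"offset": [-2.7, 0, 6.5], "turn": [0, 0, 0]},
    {"offset": [-3.8, 0, 5.8], "turn": [0, 0, 0]},
    {"offset": [-4.7, 0, 5.1], "turn": [0, 0, 0]},
  ],
)

```text
t: 9.88
tool_pos: [0.5936, 0.0244, 0.0816]
tool_rot: [[-0.0, 0.001, 1.0], [-1.0, -0.0, -0.0], [0.0, -1.0, 0.001]]
contact_force: [-3.0, -1.7, 8.4]
width: 0.0001
```

```bash
python3 -c "
from h import *
look('w9');gen(12,10)"
```

```text
wmark dir 116.9  fromcentre 123.0 perp 3.3mm n 1512 LxW 34 10.9
t 9.88 tip [0.5936 0.0244 0.0816] r 39.7 ang 307.1 F [-3.  -1.7  8.4]
[{"offset": [-5.5, 0, 4.1], "turn": [0, 0, 0]}, {"offset": [-6.2, 0, 3.2], "turn": [0, 0, 0]}, {"offset": [-6.7, 0, 2.0], "turn": [0, 0, 0]}, {"offset": [-6.9, 0, 0.7], "turn": [0, 0, 0]}, {"offset": [-7.0, 0, -0.5], "turn": [0, 0, 0]}, {"offset": [-6.8, 0, -1.7], "turn": [0, 0, 0]}, {"offset": [-6.3, 0, -2.9], "turn": [0, 0, 0]}, {"offset": [-5.8, 0, -3.9], "turn": [0, 0, 0]}, {"offset": [-5.0, 0, -4.9], "turn": [0, 0, 0]}, {"offset": [-4.0, 0, -5.6], "turn": [0, 0, 0]}, {"offset": [-3.1, 0, -6.3], "turn": [0, 0, 0]}, {"offset": [-1.9, 0, -6.7], "turn": [0, 0, 0]}]
```

View pics/w9.png

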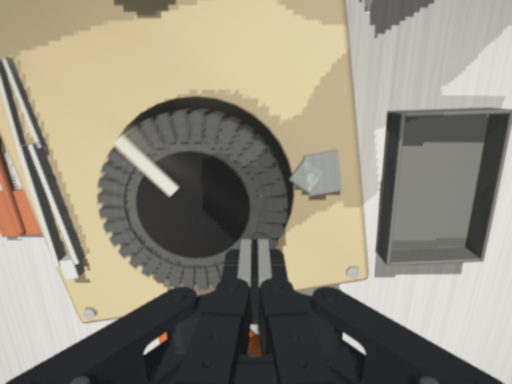

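Call:
carry_out(
  moves=[
    {"offset": [-5.5, 0, 4.1], "turn": [0, 0, 0]},
    {"offset": [-6.2, 0, 3.2], "turn": [0, 0, 0]},
    {"offset": [-6.7, 0, 2.0], "turn": [0, 0, 0]},
    {"offset": [-6.9, 0, 0.7], "turn": [0, 0, 0]},
    {"offset": [-7.0, 0, -0.5], "turn": [0, 0, 0]},
    {"offset": [-6.8, 0, -1.7], "turn": [0, 0, 0]},
    {"offset": [-6.3, 0, -2.9], "turn": [0, 0, 0]},
    {"offset": [-5.8, 0, -3.9], "turn": [0, 0, 0]},
    {"offset": [-5.0, 0, -4.9], "turn": [0, 0, 0]},
    {"offset": [-4.0, 0, -5.6], "turn": [0, 0, 0]},
    {"offset": [-3.1, 0, -6.3], "turn": [0, 0, 0]},
    {"offset": [-1.9, 0, -6.7], "turn": [0, 0, 0]},
  ],
)

```text
t: 11.42
tool_pos: [0.5718, 0.0901, 0.0816]
tool_rot: [[0.0, 0.003, 1.0], [-1.0, 0.001, 0.0], [-0.001, -1.0, 0.003]]
contact_force: [2.0, 0.7, 5.6]
width: -0.0
```

```bash
cat >> h.py <<'E'
def two(tag):
    look(tag+"w");f=grab_frame("scene");mark(camera_model("scene"),f)
    a=cv2.resize(f[130:230,200:320,::-1],(480,400),interpolation=cv2.INTER_CUBIC);a=np.clip(a.astype(float)*1.5,0,255).astype(np.uint8)
    b=cv2.imread(f"pics/{tag}w.png")[::,:];b=cv2.resize(b,(320,240))
    o=np.zeros((400,800,3),np.uint8);o[:,:480]=a;o[:240,480:]=b;cv2.imwrite(f"pics/{tag}.png",o)
E
python3 -c "
from h import *
two('b1');gen(12,10)"
```

```text
wmark dir 78.6  fromcentre 76.6 perp -1.2mm n 355 LxW 20 5.4
t 11.43 tip [0.5718 0.0901 0.0816] r 39.5 ang 68.9 F [2.  0.7 5.6]
no mark 0
[{"offset": [-0.7, 0, -6.9], "turn": [0, 0, 0]}, {"offset": [0.5, 0, -6.9], "turn": [0, 0, 0]}, {"offset": [1.8, 0, -6.7], "turn": [0, 0, 0]}, {"offset": [3.0, 0, -6.3], "turn": [0, 0, 0]}, {"offset": [4.0, 0, -5.7], "turn": [0, 0, 0]}, {"offset": [5.0, 0, -4.9], "turn": [0, 0, 0]}, {"offset": [5.7, 0, -4.0], "turn": [0, 0, 0]}, {"offset": [6.4, 0, -2.9], "turn": [0, 0, 0]}, {"offset": [6.7, 0, -1.7], "turn": [0, 0, 0]}, {"offset": [7.0, 0, -0.6], "turn": [0, 0, 0]}, {"offset": [6.9, 0, 0.7], "turn": [0, 0, 0]}, {"offset": [6.7, 0, 1.9], "turn": [0, 0, 0]}]
```

View pics/b1.png

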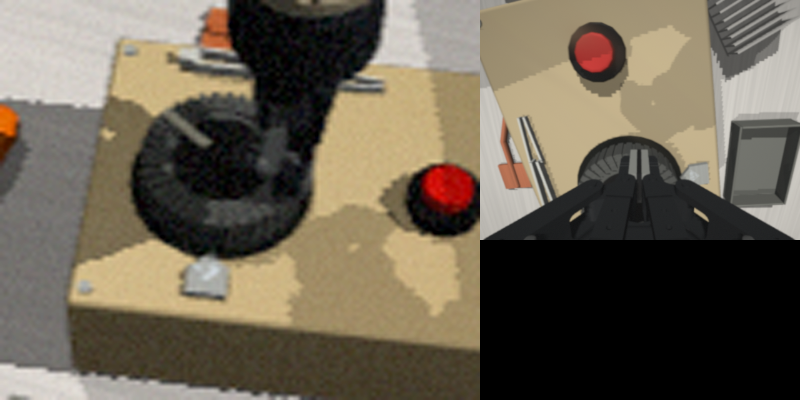

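```bash
python3 -c "
from h import *
cm=camera_model('scene')
q=[onz(cm,(200+x/4,130+y/4),.104) for x,y in((165,112),(208,143))]
d=q[0]-q[1];print(np.rad2deg(np.arctan2(d[1],d[0])-YAW)%360,pol(cm,(241.2,158)))"
```

```text
235.40202380675944 (np.float64(45.928400721441776), np.float64(233.8269217319774))
```

Call:
carry_out(
  moves=[
    {"offset": [-0.7, 0.2, -6.9], "turn": [0, 0, 0]},
    {"offset": [0.5, 0, -6.9], "turn": [0, 0, 0]},
    {"offset": [1.8, 0, -6.7], "turn": [0, 0, 0]},
    {"offset": [3.0, 0, -6.3], "turn": [0, 0, 0]},
    {"offset": [4.0, 0, -5.7], "turn": [0, 0, 0]},
    {"offset": [5.0, 0, -4.9], "turn": [0, 0, 0]},
    {"offset": [5.7, 0, -4.0], "turn": [0, 0, 0]},
    {"offset": [6.4, 0, -2.9], "turn": [0, 0, 0]},
    {"offset": [6.7, 0, -1.7], "turn": [0, 0, 0]},
    {"offset": [7.0, 0, -0.6], "turn": [0, 0, 0]},
    {"offset": [6.9, 0, 0.7], "turn": [0, 0, 0]},
    {"offset": [6.7, 0, 1.9], "turn": [0, 0, 0]},
  ],
)

```text
t: 13.02
tool_pos: [0.5274, 0.0375, 0.0816]
tool_rot: [[0.001, 0.002, 1.0], [-1.0, 0.001, 0.001], [-0.001, -1.0, 0.002]]
contact_force: [-1.2, 2.2, 8.5]
width: 0.0003
```

```bash
python3 -c "
from h import *
two('b2');gen(12,10)"
```

```text
wmark dir 68.4  fromcentre 341.3 perp -31.9mm n 1710 LxW 52 34.0
t 13.03 tip [0.5274 0.0375 0.0816] r 39.5 ang 190.2 F [-1.2  2.2  8.5]
mark deg 334.8 n 21 spread 3.2 px 248.23809523809524 179.52380952380952
[{"offset": [6.2, 0, 3.0], "turn": [0, 0, 0]}, {"offset": [5.6, 0, 4.1], "turn": [0, 0, 0]}, {"offset": [4.9, 0, 4.9], "turn": [0, 0, 0]}, {"offset": [3.8, 0, 5.9], "turn": [0, 0, 0]}, {"offset": [2.7, 0, 6.4], "turn": [0, 0, 0]}, {"offset": [1.5, 0, 6.8], "turn": [0, 0, 0]}, {"offset": [0.4, 0, 7.0], "turn": [0, 0, 0]}, {"offset": [-0.9, 0, 6.9], "turn": [0, 0, 0]}, {"offset": [-2.0, 0, 6.7], "turn": [0, 0, 0]}, {"offset": [-3.2, 0, 6.2], "turn": [0, 0, 0]}, {"offset": [-4.2, 0, 5.5], "turn": [0, 0, 0]}, {"offset": [-5.1, 0, 4.8], "turn": [0, 0, 0]}]
```

View pics/b2.png

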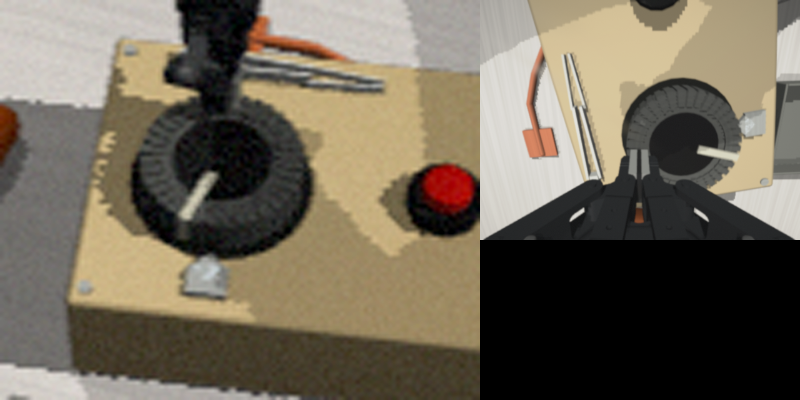

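Call:
carry_out(
  moves=[
    {"offset": [6.2, 0, 3.0], "turn": [0, 0, 0]},
    {"offset": [5.6, 0, 4.1], "turn": [0, 0, 0]},
    {"offset": [4.9, 0, 4.9], "turn": [0, 0, 0]},
    {"offset": [3.8, 0, 5.9], "turn": [0, 0, 0]},
    {"offset": [2.7, 0, 6.4], "turn": [0, 0, 0]},
    {"offset": [1.5, 0, 6.8], "turn": [0, 0, 0]},
    {"offset": [0.4, 0, 7.0], "turn": [0, 0, 0]},
    {"offset": [-0.9, 0, 6.9], "turn": [0, 0, 0]},
    {"offset": [-2.0, 0, 6.7], "turn": [0, 0, 0]},
    {"offset": [-3.2, 0, 6.2], "turn": [0, 0, 0]},
    {"offset": [-4.2, 0, 5.5], "turn": [0, 0, 0]},
    {"offset": [-5.1, 0, 4.8], "turn": [0, 0, 0]},
  ],
)

```text
t: 14.62
tool_pos: [0.5954, 0.027, 0.0816]
tool_rot: [[-0.0, 0.001, 1.0], [-1.0, -0.0, -0.0], [0.0, -1.0, 0.001]]
contact_force: [-2.0, -1.5, 10.0]
width: 0.0002
```

```bash
python3 -c "
from h import *
two('b3');gen(12,10)"
```

```text
wmark dir 88.4  fromcentre 91.1 perp 1.3mm n 1255 LxW 34 7.7
t 14.62 tip [0.5954 0.027  0.0816] r 39.4 ang 311.6 F [-2.  -1.5 10. ]
mark deg 94.3 n 27 spread 4.2 px 268.0 170.0
[{"offset": [-5.8, 0, 3.8], "turn": [0, 0, 0]}, {"offset": [-6.3, 0, 2.7], "turn": [0, 0, 0]}, {"offset": [-6.8, 0, 1.6], "turn": [0, 0, 0]}, {"offset": [-7.0, 0, 0.1], "turn": [0, 0, 0]}, {"offset": [-6.9, 0, -1.0], "turn": [0, 0, 0]}, {"offset": [-6.6, 0, -2.2], "turn": [0, 0, 0]}, {"offset": [-6.1, 0, -3.4], "turn": [0, 0, 0]}, {"offset": [-5.5, 0, -4.3], "turn": [0, 0, 0]}, {"offset": [-4.6, 0, -5.2], "turn": [0, 0, 0]}, {"offset": [-3.6, 0, -6.0], "turn": [0, 0, 0]}, {"offset": [-2.5, 0, -6.5], "turn": [0, 0, 0]}, {"offset": [-1.4, 0, -6.8], "turn": [0, 0, 0]}]
```

View pics/b3.png

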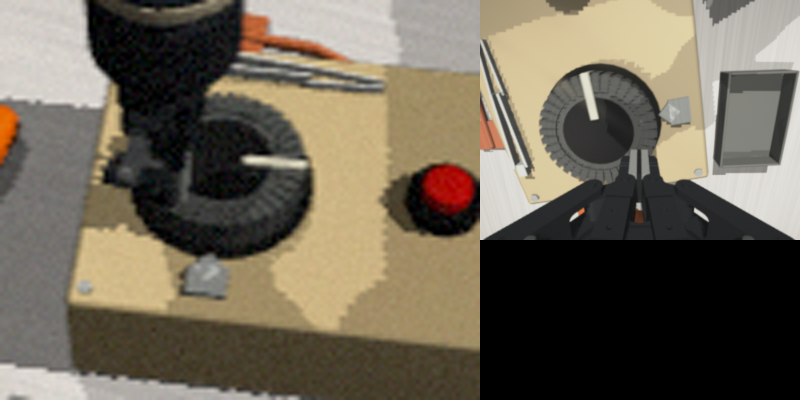

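The first pass is counted. The mark is now about 90° beyond the pointer, at a total of about 450°.

Call:
carry_out(
  moves=[
    {"offset": [-5.8, -0.1, 3.8], "turn": [0, 0, 0]},
    {"offset": [-6.3, 0, 2.7], "turn": [0, 0, 0]},
    {"offset": [-6.8, 0, 1.6], "turn": [0, 0, 0]},
    {"offset": [-7.0, 0, 0.1], "turn": [0, 0, 0]},
    {"offset": [-6.9, 0, -1.0], "turn": [0, 0, 0]},
    {"offset": [-6.6, 0, -2.2], "turn": [0, 0, 0]},
    {"offset": [-6.1, 0, -3.4], "turn": [0, 0, 0]},
    {"offset": [-5.5, 0, -4.3], "turn": [0, 0, 0]},
    {"offset": [-4.6, 0, -5.2], "turn": [0, 0, 0]},
    {"offset": [-3.6, 0, -6.0], "turn": [0, 0, 0]},
    {"offset": [-2.5, 0, -6.5], "turn": [0, 0, 0]},
    {"offset": [-1.4, 0, -6.8], "turn": [0, 0, 0]},
  ],
)

```text
t: 16.23
tool_pos: [0.5689, 0.0906, 0.0816]
tool_rot: [[0.0, 0.003, 1.0], [-1.0, 0.001, 0.0], [-0.001, -1.0, 0.003]]
contact_force: [1.2, -0.8, 5.8]
width: 0.0
```

```bash
python3 -c "
from h import *
two('b4');gen(12,10)"
```

```text
wmark dir 80.3  fromcentre 65.6 perp -9.2mm n 345 LxW 19 5.6
t 16.23 tip [0.5689 0.0906 0.0816] r 39.6 ang 73.2 F [ 1.2 -0.8  5.8]
mark deg 198.5 n 6 spread 2.0 px 252.33333333333334 154.66666666666666
[{"offset": [-0.2, 0, -6.9], "turn": [0, 0, 0]}, {"offset": [1.1, 0, -6.9], "turn": [0, 0, 0]}, {"offset": [2.2, 0, -6.6], "turn": [0, 0, 0]}, {"offset": [3.5, 0, -6.0], "turn": [0, 0, 0]}, {"offset": [4.5, 0, -5.4], "turn": [0, 0, 0]}, {"offset": [5.3, 0, -4.5], "turn": [0, 0, 0]}, {"offset": [6.0, 0, -3.5], "turn": [0, 0, 0]}, {"offset": [6.5, 0, -2.4], "turn": [0, 0, 0]}, {"offset": [6.9, 0, -1.2], "turn": [0, 0, 0]}, {"offset": [7.0, 0, -0.1], "turn": [0, 0, 0]}, {"offset": [6.8, 0, 1.2], "turn": [0, 0, 0]}, {"offset": [6.6, 0, 2.4], "turn": [0, 0, 0]}]
```

View pics/b4.png

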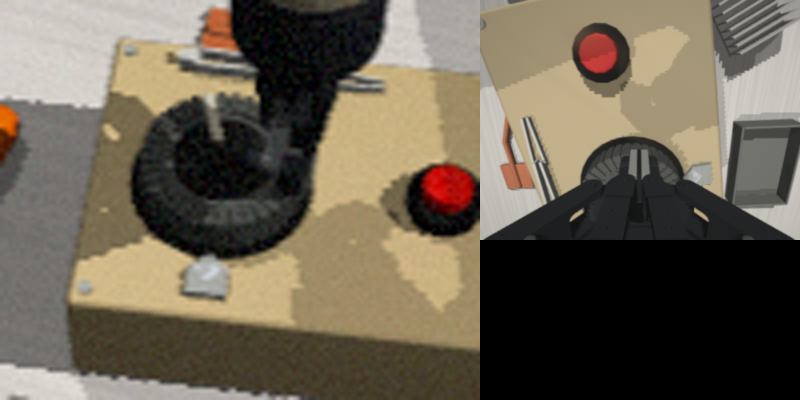

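Call:
carry_out(
  moves=[
    {"offset": [-0.2, 0.1, -6.9], "turn": [0, 0, 0]},
    {"offset": [1.1, 0, -6.9], "turn": [0, 0, 0]},
    {"offset": [2.2, 0, -6.6], "turn": [0, 0, 0]},
    {"offset": [3.5, 0, -6.0], "turn": [0, 0, 0]},
    {"offset": [4.5, 0, -5.4], "turn": [0, 0, 0]},
    {"offset": [5.3, 0, -4.5], "turn": [0, 0, 0]},
    {"offset": [6.0, 0, -3.5], "turn": [0, 0, 0]},
    {"offset": [6.5, 0, -2.4], "turn": [0, 0, 0]},
    {"offset": [6.9, 0, -1.2], "turn": [0, 0, 0]},
    {"offset": [7.0, 0, -0.1], "turn": [0, 0, 0]},
    {"offset": [6.8, 0, 1.2], "turn": [0, 0, 0]},
    {"offset": [6.6, 0, 2.4], "turn": [0, 0, 0]},
  ],
)

```text
t: 17.82
tool_pos: [0.5285, 0.0347, 0.0815]
tool_rot: [[0.001, 0.002, 1.0], [-1.0, 0.001, 0.001], [-0.001, -1.0, 0.002]]
contact_force: [-0.1, 2.0, 8.8]
width: 0.0001
```

```bash
python3 -c "
from h import *
two('b5');gen(6,9)"
```

```text
wmark dir 56.7  fromcentre 328.2 perp -30.3mm n 1619 LxW 67 36.6
t 17.82 tip [0.5285 0.0347 0.0815] r 39.5 ang 194.6 F [-0.1  2.   8.8]
mark deg 300.5 n 27 spread 3.5 px 243.11111111111111 173.88888888888889
[{"offset": [5.4, 0, 3.1], "turn": [0, 0, 0]}, {"offset": [4.9, 0, 3.9], "turn": [0, 0, 0]}, {"offset": [4.2, 0, 4.7], "turn": [0, 0, 0]}, {"offset": [3.3, 0, 5.3], "turn": [0, 0, 0]}, {"offset": [2.4, 0, 5.8], "turn": [0, 0, 0]}, {"offset": [1.6, 0, 6.1], "turn": [0, 0, 0]}]
```

View pics/b5.png

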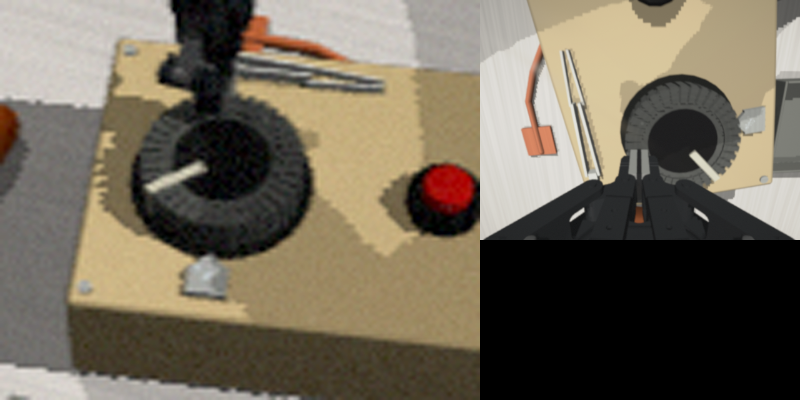

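Call:
carry_out(
  moves=[
    {"offset": [5.4, 0, 3.1], "turn": [0, 0, 0]},
    {"offset": [4.9, 0, 3.9], "turn": [0, 0, 0]},
    {"offset": [4.2, 0, 4.7], "turn": [0, 0, 0]},
    {"offset": [3.3, 0, 5.3], "turn": [0, 0, 0]},
    {"offset": [2.4, 0, 5.8], "turn": [0, 0, 0]},
    {"offset": [1.6, 0, 6.1], "turn": [0, 0, 0]},
    {"offset": [0, 0, 0], "turn": [0, 0, 0]},
  ],
)

```text
t: 18.8
tool_pos: [0.5581, 0.0122, 0.0816]
tool_rot: [[-0.0, 0.003, 1.0], [-1.0, 0.0, -0.0], [-0.0, -1.0, 0.003]]
contact_force: [1.3, -1.0, 9.1]
width: 0.0001
```

```bash
sed -i 's/<75)).astype/<45)).astype/' h.py; python3 -c "
from h import *
two('b6');gen(3,4)
f=cv2.imread('pics/b6w.png')
cv2.imwrite('pics/b6c.png',cv2.resize(f[60:240,220:460],(800,600),interpolation=cv2.INTER_CUBIC))"
```

```text
wmark dir 356.4  fromcentre 355.1 perp -0.6mm n 1081 LxW 35 7.1
t 18.80 tip [0.5581 0.0122 0.0816] r 39.6 ang 250.6 F [ 1.3 -1.   9.1]
no mark 0
[{"offset": [0.5, 0, 2.7], "turn": [0, 0, 0]}, {"offset": [0.3, 0, 2.8], "turn": [0, 0, 0]}, {"offset": [0.2, 0, 2.8], "turn": [0, 0, 0]}]
```

View pics/b6c.png

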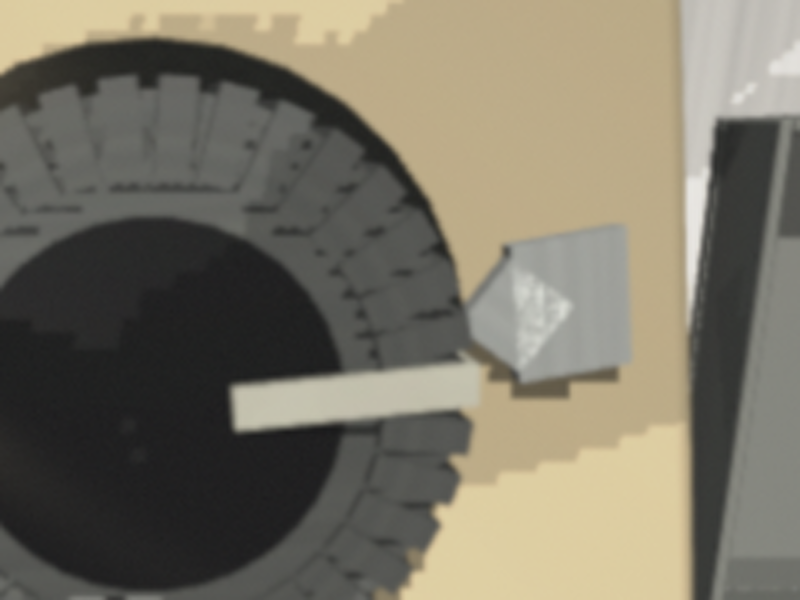

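```bash
python3 -c "
from h import *
cm=camera_model('wrist')
def d(a,b,z):
    q=[onz(cm,(220+x/3.3333,60+y/3.3333),z) for x,y in(a,b)];v=q[1]-q[0];return np.rad2deg(np.arctan2(v[1],v[0])), np.linalg.norm(v)
print(d((507,250),(627,225),.084),d((522,383),(630,362),.084),d((632,362),(626,225),.084),d((232,410),(478,383),.104))
print(pol(cm,(220+466/3.333,60+312/3.333),.084))
f=cv2.imread('pics/b6w.png');hsv=cv2.cvtColor(f,cv2.COLOR_BGR2HSV)
m=((hsv[...,0]>14)&(hsv[...,0]<30)&(hsv[...,1]>50)).astype(np.uint8)
# right edge of box
pts=[]
for y in range(10,230,5):
    xs=np.nonzero(m[y])[0]
    if len(xs): pts.append(onz(cm,(xs.max()+.5,y),.08)[:2])
P=np.array(pts);v=cv2.fitLine(P.astype(np.float32),cv2.DIST_HUBER,0,.001,.001).ravel();print('box +x edge dir',np.rad2deg(np.arctan2(v[1],v[0])), v[2:])
"
```

```text
(np.float64(12.063268642383093), np.float64(0.018521542672407496)) (np.float64(11.524105650165028), np.float64(0.017320215672411324)) (np.float64(100.95183979469067), np.float64(0.021912051418799483)) (np.float64(6.490918223306765), np.float64(0.034572471654737695))
(np.float64(49.8174778272587), np.float64(359.0138977433378))
box +x edge dir -79.100044 [0.642569   0.10146503]
```

Call:
carry_out(
  moves=[
    {"offset": [0.3, 0, 1.7], "turn": [0, 0, 0]},
    {"offset": [0.2, 0, 1.7], "turn": [0, 0, 0]},
    {"offset": [0, 0, 0], "turn": [0, 0, 0]},
    {"offset": [0, 0, 0], "turn": [0, 0, 0]},
  ],
)

```text
t: 19.4
tool_pos: [0.5609, 0.012, 0.0816]
tool_rot: [[0.0, 0.002, 1.0], [-1.0, 0.0, 0.0], [-0.0, -1.0, 0.002]]
contact_force: [-0.8, -0.4, 9.6]
width: -0.0001
```

```bash
python3 -c "
from h import *
two('b7')
f=cv2.imread('pics/b7w.png')
cv2.imwrite('pics/b7c.png',cv2.resize(f[60:240,220:460],(800,600),interpolation=cv2.INTER_CUBIC))"
```

```text
wmark dir 2.5  fromcentre 359.6 perp -1.4mm n 1156 LxW 36 8.1
t 19.40 tip [0.5609 0.012  0.0816] r 39.5 ang 254.6 F [-0.8 -0.4  9.6]
no mark 0
```

View pics/b7c.png

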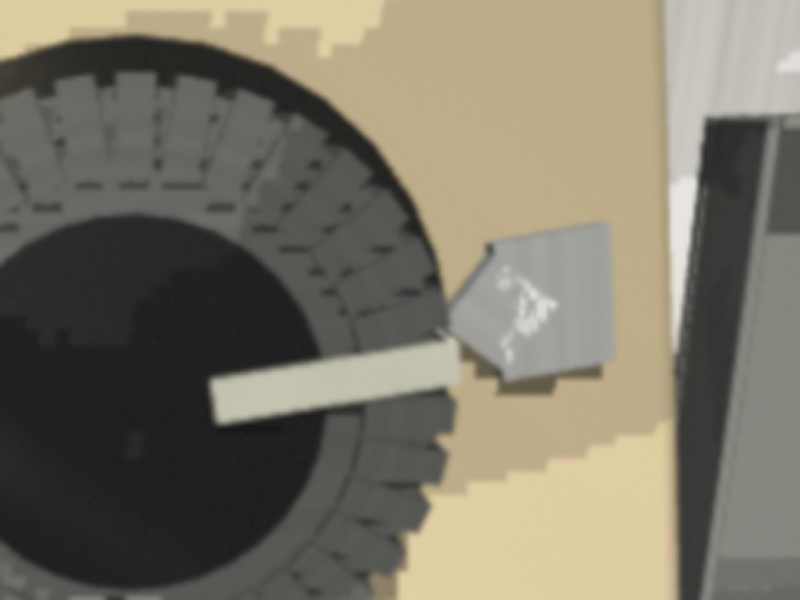

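```bash
cat >> h.py <<'E'
def wl(cm,f):
    hsv=cv2.cvtColor(np.ascontiguousarray(f),cv2.COLOR_RGB2HSV)
    ys,xs=np.nonzero((hsv[...,2]>130)&(hsv[...,1]<60))
    P=np.array([onz(cm,(x,y),.104)[:2] for x,y in zip(xs,ys)]);r=np.hypot(*(P-CW).T)
    P=P[(r<.040)].astype(np.float32);v=cv2.fitLine(P,cv2.DIST_HUBER,0,.001,.001).ravel()
    if v[0]<0:v=-v
    mu=P.mean(0)
    print("line world dir %.2f n %d; hits x=r50 at"%(np.rad2deg(np.arctan2(v[1],v[0])),len(P)),(mu+v[:2]*(.050-np.linalg.norm(mu-CW))).round(4))
    return v
E
python3 -c "
from h import *
for t in ('b6w','b7w'):
    f=cv2.imread(f'pics/{t}.png')[:,:,::-1];wl(camera_model('wrist'),f)
cm=camera_model('wrist')
print('ptip',onz(cm,(220+447/3.333,60+312/3.333),.084))
"
```

```text
line world dir 47.03 n 1155; hits x=r50 at [0.6033 0.0621]
line world dir 48.01 n 1239; hits x=r50 at [0.6034 0.0659]
ptip [0.61335554 0.05903084 0.084     ]
```

```bash
sed -i 's/P=P\[(r<.040)\]/P=P[(r<.040)\&(P[:,0]>CW[0]+.008)\&(P[:,1]>CW[1]-.01)]/' h.py
python3 -c "
from h import *
for t in ('b6w','b7w'):
    f=cv2.imread(f'pics/{t}.png')[:,:,::-1];wl(camera_model('wrist'),f)
"
```

```text
line world dir 6.31 n 806; hits x=r50 at [0.6151 0.0534]
line world dir 9.64 n 892; hits x=r50 at [0.6146 0.0571]
```

Call:
carry_out(
  moves=[
    {"offset": [0.1, 0, 1.1], "turn": [0, 0, 0]},
    {"offset": [0, 0, 0], "turn": [0, 0, 0]},
    {"offset": [0, 0, 0], "turn": [0, 0, 0]},
  ],
)

```text
t: 19.88
tool_pos: [0.5618, 0.0118, 0.0815]
tool_rot: [[0.0, 0.002, 1.0], [-1.0, 0.0, 0.0], [-0.0, -1.0, 0.002]]
contact_force: [-2.0, -0.4, 9.4]
width: 0.0001
```

```bash
python3 -c "
from h import *
two('b8');f=cv2.imread('pics/b8w.png');wl(camera_model('wrist'),f[:,:,::-1])
cv2.imwrite('pics/b8c.png',cv2.resize(f[60:240,220:460],(800,600),interpolation=cv2.INTER_CUBIC))"
```

```text
wmark dir 3.2  fromcentre 0.9 perp -1.1mm n 1157 LxW 36 7.8
t 19.88 tip [0.5618 0.0118 0.0815] r 39.5 ang 256.0 F [-2.  -0.4  9.4]
no mark 1
line world dir 11.15 n 896; hits x=r50 at [0.6144 0.0584]
```

View pics/b8c.png

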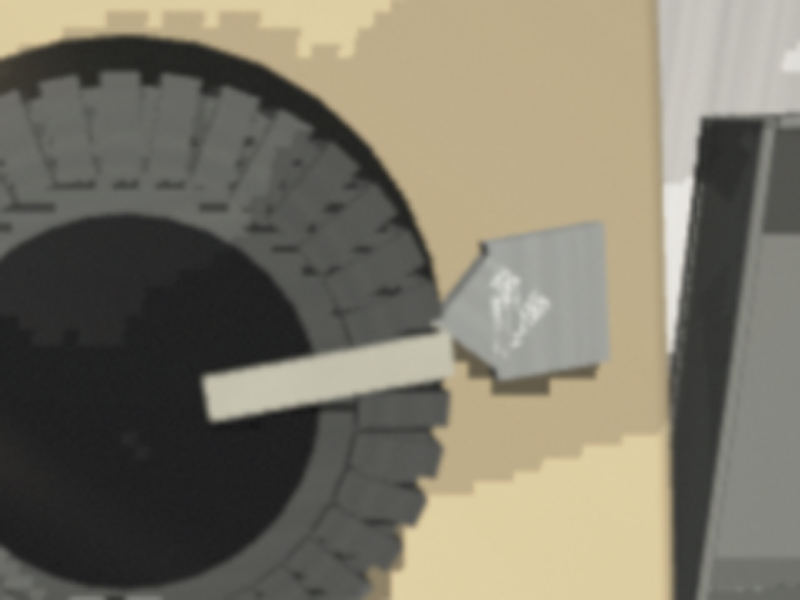

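Line direction is 11.15°, against a pointer edge of about 11.3–11.8° and a box edge of 10.9° in the same camera, so it is aligned. Now I lift straight off.

Call:
carry_out(
  moves=[
    {"offset": [0, -20, 0], "turn": [0, 0, 0]},
    {"offset": [0, -20, 0], "turn": [0, 0, 0]},
    {"offset": [0, 0, 0], "turn": [0, 0, 0]},
    {"offset": [0, 0, 0], "turn": [0, 0, 0]},
  ],
)

```text
t: 20.48
tool_pos: [0.5608, 0.0114, 0.1201]
tool_rot: [[-0.0, -0.001, 1.0], [-1.0, -0.0, -0.0], [0.0, -1.0, -0.001]]
contact_force: [1.5, 0.4, 0.8]
width: 0.0005
```

```bash
python3 -c "
from h import *
two('b9');f=cv2.imread('pics/b9w.png');wl(camera_model('wrist'),f[:,:,::-1])
print((np.array([*B,0])-state()['tool_pos'])*1000)
cv2.imwrite('pics/b9c.png',cv2.resize(f[20:230,190:470],(800,600),interpolation=cv2.INTER_CUBIC))"
```

```text
wmark dir 1.6  fromcentre 0.2 perp -0.7mm n 710 LxW 36 6.9
t 20.48 tip [0.5608 0.0114 0.1201] r 40.1 ang 254.6 F [1.5 0.4 0.8]
no mark 1
line world dir 11.04 n 553; hits x=r50 at [0.6144 0.0583]
[ -18.64743521  162.54348723 -119.79930389]
```

View pics/b9c.png

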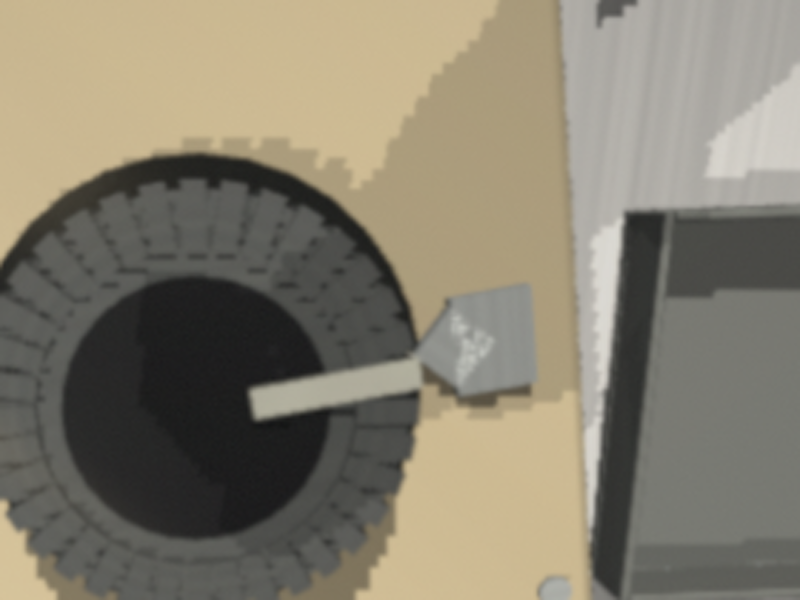

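View pics/b9.png

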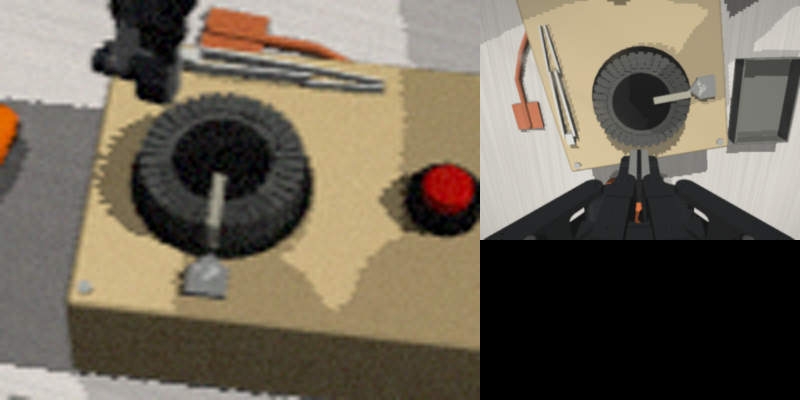

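The line now points at the pointer in both views. Next is the button; on the way I check with the top camera.

Call:
carry_out(
  moves=[
    {"offset": [0, -15, 0], "turn": [0, 0, 0]},
    {"offset": [-40.6, 0, -4.6], "turn": [0, 0, 0]},
    {"offset": [-40.6, 0, -4.6], "turn": [0, 0, 0]},
    {"offset": [-40.6, 0, -4.6], "turn": [0, 0, 0]},
    {"offset": [-40.6, 0, -4.6], "turn": [0, 0, 0]},
    {"offset": [0, 0, 0], "turn": [0, 0, 0]},
    {"offset": [0, 0, 0], "turn": [0, 0, 0]},
  ],
)

```text
t: 21.45
tool_pos: [0.5429, 0.1734, 0.1359]
tool_rot: [[0.0, 0.0, 1.0], [-1.0, -0.001, 0.0], [0.001, -1.0, 0.0]]
contact_force: [-0.3, -0.5, -0.1]
width: 0.0003
```

```bash
python3 -c "
from h import *
s=state();cm=camera_model('wrist')
f=grab_frame('wrist');cv2.imwrite('pics/c1w.png',f[:,:,::-1])
t=grab_frame('top');cv2.imwrite('pics/c1t.png',cv2.resize(t[120:260,160:300,::-1],(560,560),interpolation=cv2.INTER_CUBIC))
mark(camera_model('top'),t)
print(s['tool_pos'],s['contact_force'])
print('B',proj(cm,[[*B,.102]]))
hsv=cv2.cvtColor(f,cv2.COLOR_RGB2HSV);m=(((hsv[...,0]<8)|(hsv[...,0]>172))&(hsv[...,1]>130)).astype(np.uint8)
k,l,st,c=cv2.connectedComponentsWithStats(m)
for i in range(1,k):
    if st[i,4]>80: print(st[i],c[i],onz(cm,c[i],.102))
"
```

```text
mark deg 2.3 n 5 spread 1.3 px 247.6 182.8
[0.54289345 0.17341698 0.13593267] [-0.2638516  -0.50632861 -0.12320488]
B [[252.10895273 211.56341318]]
[ 230  191   42   43 1384] [250.72398844 212.37283237] [0.54106443 0.17341445 0.102     ]
```

View pics/c1w.png

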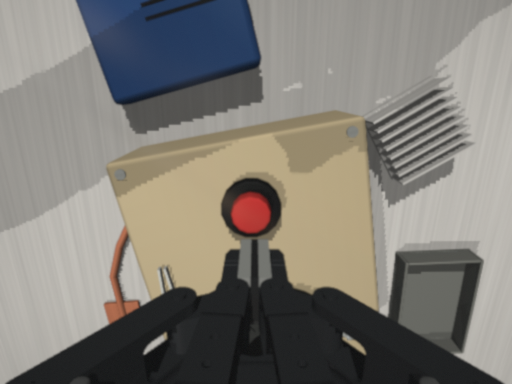

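View pics/c1t.png

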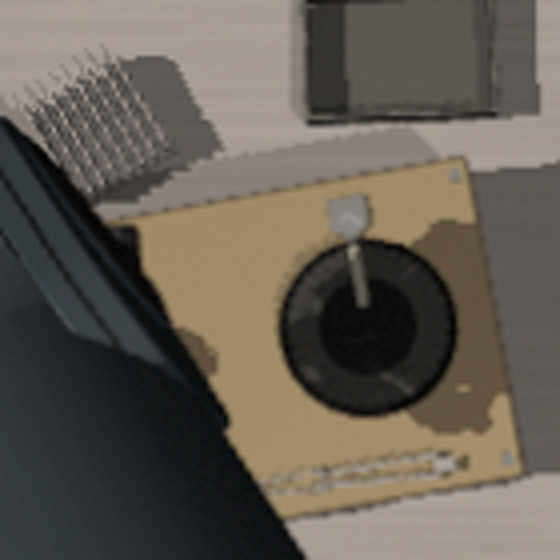

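In the top view the line runs (363,305)→(352,243), straight to the pointer tip at (350,238). The tip stands over the red cap, so I press.

Call:
carry_out(
  moves=[
    {"offset": [0, 25, -1], "turn": [0, 0, 0]},
    {"offset": [0, 20, 0], "turn": [0, 0, 0]},
    {"offset": [0, 6, 0], "turn": [0, 0, 0]},
    {"offset": [0, 0, 0], "turn": [0, 0, 0]},
  ],
)

```text
t: 22.05
tool_pos: [0.5419, 0.1733, 0.0847]
tool_rot: [[-0.001, -0.0, 1.0], [-1.0, -0.0, -0.001], [0.0, -1.0, -0.0]]
contact_force: [0.9, 0.6, 0.7]
width: -0.0005
```

Call:
carry_out(
  moves=[
    {"offset": [0, 2, 0], "turn": [0, 0, 0]},
    {"offset": [0, 2, 0], "turn": [0, 0, 0]},
    {"offset": [0, 2, 0], "turn": [0, 0, 0]},
    {"offset": [0, 1, 0], "turn": [0, 0, 0]},
    {"offset": [0, 0, 0], "turn": [0, 0, 0]},
  ],
)

```text
t: 22.68
tool_pos: [0.5419, 0.174, 0.0777]
tool_rot: [[0.0, 0.0, 1.0], [-1.0, 0.0, 0.0], [-0.0, -1.0, 0.0]]
contact_force: [1.1, -0.0, 1.8]
width: 0.0001
```

Call:
carry_out(
  moves=[
    {"offset": [0, 1, 0], "turn": [0, 0, 0]},
    {"offset": [0, 1, 0], "turn": [0, 0, 0]},
    {"offset": [0, 1, 0], "turn": [0, 0, 0]},
    {"offset": [0, 0, 0], "turn": [0, 0, 0]},
  ],
)

```text
t: 23.18
tool_pos: [0.5419, 0.174, 0.0747]
tool_rot: [[0.0, 0.0, 1.0], [-1.0, 0.0, 0.0], [-0.0, -1.0, 0.0]]
contact_force: [1.7, -0.1, 4.4]
width: 0.0001
```

Call:
carry_out(
  moves=[
    {"offset": [0, 1, 0], "turn": [0, 0, 0]},
    {"offset": [0, 0, 0], "turn": [0, 0, 0]},
  ],
)

```text
t: 23.42
tool_pos: [0.5419, 0.174, 0.0737]
tool_rot: [[0.0, 0.0, 1.0], [-1.0, 0.0, 0.0], [-0.0, -1.0, 0.0]]
contact_force: [0.1, -0.1, 3.6]
width: -0.0001
```

Call:
carry_out(
  moves=[
    {"offset": [0, 1, 0], "turn": [0, 0, 0]},
    {"offset": [0, 0, 0], "turn": [0, 0, 0]},
  ],
)

```text
t: 23.68
tool_pos: [0.542, 0.174, 0.0735]
tool_rot: [[0.0, 0.001, 1.0], [-1.0, 0.0, 0.0], [-0.0, -1.0, 0.001]]
contact_force: [-0.8, -0.7, 14.2]
width: 0.0001
```

Call:
carry_out(
  moves=[
    {"offset": [0, 0.7, 0], "turn": [0, 0, 0]},
    {"offset": [0, 0, 0], "turn": [0, 0, 0]},
    {"offset": [0, 0, 0], "turn": [0, 0, 0]},
  ],
)

```text
t: 24.05
tool_pos: [0.5421, 0.1741, 0.0734]
tool_rot: [[0.0, 0.002, 1.0], [-1.0, -0.0, 0.0], [0.0, -1.0, 0.002]]
contact_force: [-3.5, -2.4, 20.7]
width: -0.0001
```

The button bottomed at TCP z .0735 (about 0.074 expected), with force rising to 21 N against the stop. Now I release it.

Call:
carry_out(
  moves=[
    {"offset": [0, -10, 0], "turn": [0, 0, 0]},
    {"offset": [0, -25, 0], "turn": [0, 0, 0]},
    {"offset": [0, -40, 0], "turn": [0, 0, 0]},
    {"offset": [0, -40, 0], "turn": [0, 0, 0]},
    {"offset": [-40, -20, -30], "turn": [0, 0, 0]},
    {"offset": [-40, 0, -30], "turn": [0, 0, 0]},
    {"offset": [0, 0, 0], "turn": [0, 0, 0]},
    {"offset": [0, 0, 0], "turn": [0, 0, 0]},
  ],
)

```text
t: 25.05
tool_pos: [0.4815, 0.2534, 0.2065]
tool_rot: [[0.001, -0.001, 1.0], [-1.0, -0.001, 0.001], [0.001, -1.0, -0.001]]
contact_force: [-0.0, -1.0, -0.5]
width: -0.0001
```

```bash
python3 -c "
from h import *
print(state()['t'],state()['tool_pos'],state()['contact_force'])
t=grab_frame('top');f=grab_frame('scene');mark(camera_model('top'),t);mark(camera_model('scene'),f)
o=np.zeros((560,800,3),np.uint8);a=cv2.resize(t[120:260,160:260,::-1],(400,560),interpolation=cv2.INTER_CUBIC);b=cv2.resize(t[165:235,220:290,::-1],(400,400),interpolation=cv2.INTER_CUBIC)
o[:,:400]=a;o[:400,400:]=b;cv2.imwrite('pics/d1t.png',o)
cv2.imwrite('pics/d1s.png',np.clip(1.5*cv2.resize(f[110:235,200:360,::-1],(768,600),interpolation=cv2.INTER_CUBIC).astype(float),0,255))
H,S,V=cv2.split(cv2.cvtColor(f,cv2.COLOR_RGB2HSV));m=((H<6)|(H>174))&(S>170)&(V>80);m[:, :290]=0;ys,xs=np.nonzero(m);print(xs.mean(),ys.mean(),len(xs))
"
```

```text
25.05 [0.48147679 0.25335715 0.20646303] [-0.01349835 -0.96908757 -0.49105344]
mark deg 1.6 n 37 spread 3.6 px 248.97297297297297 188.1891891891892
mark deg 355.3 n 22 spread 3.2 px 253.5 180.1818181818182
311.7979797979798 175.78787878787878 99[ WARN:0@5.505] global loadsave.cpp:1063 imwrite_ Unsupported depth image for selected encoder is fallbacked to CV_8U.
```

View pics/d1t.png

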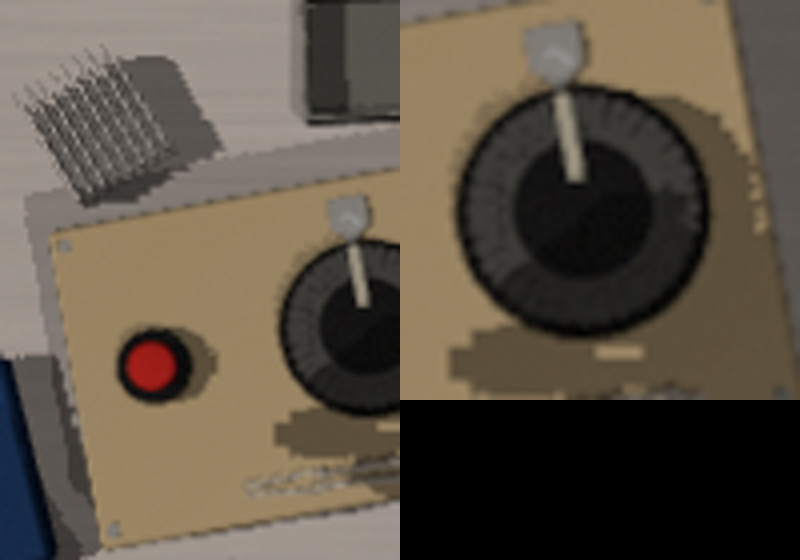

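View pics/d1s.png

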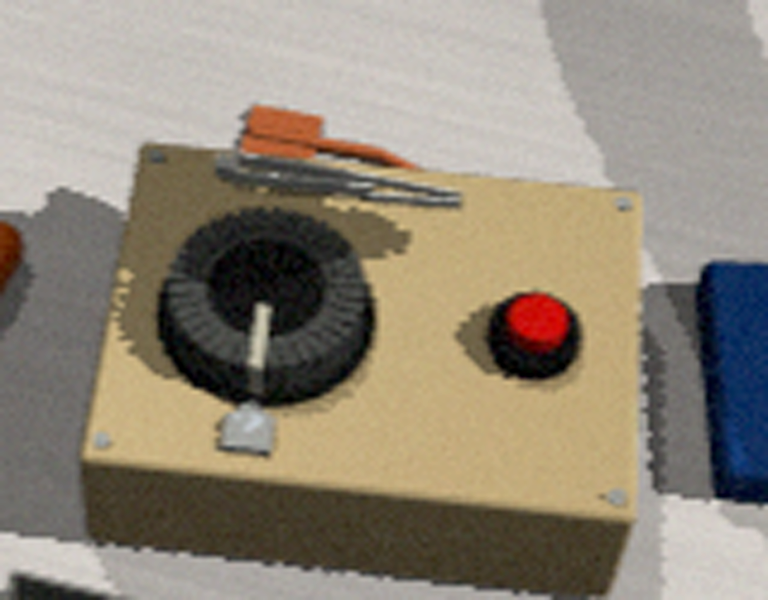

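```bash
python3 -c "
from station import *
print(finish_job(), state()['t'])"
```

```text
the job is handed in; nothing more can be done
the job is handed in; nothing more can be done
```

The collar is unlocked and the button has been pressed and released; I handed the job in at about 25 s, with no verdict reported.

- **Collar:** I rolled it anticlockwise with the closed fingertips on the rim's top at about 6–13 N. The line started about 68° past the pointer. I counted its first return to the pointer and stopped at the second.
- **Button:** I then pressed it until the force rose sharply against the stop (up to about 21 N) and lifted straight off. The red cap is back at the same pixel position in the scene view as at the start. The collar line still met the pointer afterwards.
- **Loose things:** I lifted nothing, and the tweezers and the scrap look undisturbed in the last pictures.

These checks disagreed or were not clean:
- **Finger length:** Contact came with the reported TCP about 22 mm below the real surfaces. I found the rim and the cap by feel rather than by the nominal TCP height.
- **Slip:** The fingertip slipped by about 12% on the rim. I corrected this from pictures.
- **Final line angle:** By calibrated angle from the pointer, the top view gives +1.6° and the scene view −4.7°. In the wrist view, taken after I lifted off the collar and before the button press, the line was within 1° of parallel to the pointer and the box edge. In the last top and scene pictures the line runs straight to the pointer tip, so I judged it aligned within about 1–2°.

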